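# Stock the bench rack and drop its retaining bar

### The job

Swing the rack's retaining bar up until it stands upright, then stock the rack: all the big tins in one row in the back lane and all the small jars in one row in the front lane, each flat on its lane's floor and upright, neighbours side by side with no gap over 15 mm. When both rows are complete, swing the bar down until it rests fully in its catch, let go, and leave the other things on the bench where they are.

Things in the scene. Friction and masses are not known exactly. Their poses are not given: they have to be found in the camera images.
- rack: low red steel rack, fixed, 190 mm deep (x), 270 mm wide (y); origin at the centre of its underside, its front looks along its -x, to the robot. Two lanes along y, one behind the other, 260 mm long, floors 45 mm above the bench, between lips 6 mm high. End plates rise 25 mm above the floors. On the front edge: hinge post at the +y end, forked catch at the -y end (tops 105 mm above the bench)
- catch (a point): middle of the forked catch on the rack's front edge, at the height of the closed bar's axis; the fork is 12 mm wide along y, 34 mm along x, and rises 14 mm above this point
- lane_back (a point): middle of the floor of the back lane (76 mm between its lips, 50 mm behind the rack's middle); axes as the rack's
- lane_front (a point): middle of the floor of the front lane (60 mm between its lips, 50 mm ahead of the rack's middle); axes as the rack's
- bar (a joint): aluminium retaining bar hinged on the post at the rack's +y end, swinging in an upright plane 112 mm ahead of the rack's middle. 0: level across the front, in the forked catch; 1.57: upright; stop at 1.75 rad. Stiff hinge: it stays where it is left. Starts closed or part-way up. 10 mm thick (x), 16 mm deep, reaches 245 mm from the hinge
- bar_grip (a point): grip point on the bar's handle, a round black peg of 12 mm diameter that stands 49 mm out of the bar's front face along the rack's -x, 200 mm from the hinge; the point lies on the peg's axis 34 mm ahead of the bar's middle plane. When the bar is closed it is 90 mm above the bench
- bar_hinge (a point): the bar's hinge, 90 mm above the bench; its axis runs along the rack's x. In rack axes the grip point lies at (-0.034, -0.2 cos q, 0.2 sin q) m from here for joint value q
- tin1: big metal tin with a paper band: upright cylinder, 64 mm diameter, 60 mm high; origin at the centre of its underside, z up its axis. May be absent (None)
- tin2: big metal tin with a paper band: upright cylinder, 64 mm diameter, 60 mm high; origin at the centre of its underside, z up its axis. May be absent (None)
- tin3: big metal tin with a paper band: upright cylinder, 64 mm diameter, 60 mm high; origin at the centre of its underside, z up its axis. May be absent (None)
- jar1: small glass jar with a black lid: upright cylinder, 48 mm diameter, 40 mm high; origin at the centre of its underside, z up its axis. May be absent (None)
- jar2: small glass jar with a black lid: upright cylinder, 48 mm diameter, 40 mm high; origin at the centre of its underside, z up its axis. May be absent (None)
- jar3: small glass jar with a black lid: upright cylinder, 48 mm diameter, 40 mm high; origin at the centre of its underside, z up its axis. May be absent (None)
- screwdriver: screwdriver lying on the bench, a bystander
- wrench: wrench lying on the bench, a bystander
- mug: white mug, 76 mm across and 85 mm high, standing on the bench, a bystander; origin at the centre of its underside
- tape: yellow tape measure, 65 x 40 x 65 mm, standing on the bench, a bystander; origin at the centre of its underside
Things that resemble listed ones, but are neither listed nor needed, are in the scene too. What is shaped like the jar2 but pink is not meant.

How it is judged:
By the outcome, as a careful person would: the job done as asked, in the order asked, and still so for the second after the job is handed in, with the robot touching nothing.
Of tin1, tin2, tin3 only 2 to 3 are there at a start; the rules pass over those that are not, and their reading is None.
Of jar1, jar2, jar3 only 2 to 3 are there at a start; the rules pass over those that are not, and their reading is None.
At some moment in a run one of tin1, tin2, tin3, jar1, jar2, jar3 may be knocked a few centimetres aside while the robot is not near it.
It also fails if it takes over 210 s, if anything falls off the work surface, if the arm or the gripper's body presses on something with over 40 N, if the wrist force passes 120 N, or if a joint passes its speed limit or range.

### The arm

A 7-joint arm with a two-finger parallel gripper is mounted at the origin on the work surface. World frame = base frame: x ahead of the robot, y to its left, z up, the work surface at z = 0. Lengths are in m, angles in degrees, forces in N, time in s.
With the tool pointing down it reaches from about 0.425 to 0.875 m from the base axis. Payload 4.7 kg.
Tool frame: the origin (TCP) lies at the very end of the fingers, on their centre line; the grasp point (between the pads) lies 19 mm behind it; z points along the fingers, y is the direction in which the jaws open and shut (so a half turn about z gives the same grasp; the last joint's range is limited). The gripper opens to 87 mm and grips with 3 to 60 N. Pads are 19 mm wide; open, the fingers measure 117 mm over their backs; the gripper's body (75 mm by 190 mm) begins 51 mm behind the grasp point.
Start: joints at [-68.749, 18.392, -4.016, 83.108, 1.295, 78.541, -3.26], TCP at [0.227, 0.609, 0.223] pointing down, gripper open.
Joint ranges: [-163.93, 163.93], [-17.29, 119.83], [-79.2, 71.16], [3.27, 140.29], [-89.18, 269.18], [5.43, 117.66], [-154.24, 154.24]. Speed limits (degrees/s): [147.25, 147.25, 180, 180, 180, 180, 180].

### API

Orientations are given as [roll, pitch, yaw] about the fixed x, y, z axes, in that order (R = Rz(yaw) Ry(pitch) Rx(roll)).
In Python, from cell import * gives the robot as it stands.
- The arm moves only by the tool arm_command, never from a script. Its argument "targets" is a list that holds one entry, the list of rows, each a list of 7 numbers: the shift along the tool's x, y, z in m, then the turn, a rotation vector about the tool's x, y, z in degrees, then the gripper's target within -1 to 1 (shut at 1, half-way at 0, fully open at -1). In form: [[[tx, ty, tz, rx, ry, rz, claw], ...]]. A call has 1 to 10 rows; each row is the pose to reach, as a shift and turn from the pose commanded when the call began, along the tool's axes at that moment; what a row does not reach only later rows make up. A row lasts 1/10 s, in which the tool goes at most 50 mm and 8.59 degrees, less where a joint would pass 70% of its speed; a pose out of reach is approached as far as the arm can. A call with a gripper value outside its range is refused whole. The fingers move at their own pace and stop on an object; "newtons" is the grip in N (left out, the last holds). Time passes only in rows, so rows that repeat a pose let the fingers close. It gives the time, the measured TCP pose, the force and the opening at its end, in the units of the state.
- get_obs(): the state, without advancing time (a new reading comes with each control period).
- read_camera(name): name is "scene" or "side" or "wrist"; returns a dict with "img" (384x512x3 uint8, red, green, blue), "z_map" (384x512 float32, m along the optical axis (not along the pixel's ray), 0 where there is no reading), "K" (3x3 intrinsics, pixels), "D" ([k1, k2, p1, p2, k3] as OpenCV has them; the pictures are not rectified), "origin" and "attitude" of the camera in the world. Camera axes: x right, y down, z forward; pixel columns grow to the right and rows downward; lengths in m; the calibration is good to about 2 mm. A picture is of the moment at which its call begins.
- sign_off(): hands the job in, once; it reports no verdict.
Trained networks look in the newest picture that a camera, given by its name, has taken for a name from the list of things; names that differ only in an ending like _2 or _b are one class to them, and where a whole thing is asked for, a point or a joint stands for the part that bears it (a point fixed in the world has none). Each returns a list of dicts, best first, with "conf" (0 to 1); they miss things now and then, are a little off and sometimes report something else, mostly with a low value. They report only what shows in the picture. A call takes as long as a camera call. They do not tell look-alikes from the thing itself.
- search_frame(thing, camera): "position" ([column, row] in pixels, amid what is visible of it).
The state is a dict: "time_s": time; "qpos": joint angles; "joint_velocities": joint speeds; "effort": joint torques, N m; "tool_pos": TCP position; "tool_rot": TCP orientation; "force": force on the tool from outside, world axes, zero at the start; "wrist_torque": the same for the moment, N m; "grip_width": finger opening in m.
Only numpy, scipy, OpenCV 4.12 (cv2) and the standard library are available. Lean on these libraries where they do the work, as an engineer would, in place of code of your own. Each camera call takes 0.05 s, during which the arm holds its last target.

## Working session

There is one attempt and no reset: what is moved stays moved. The work goes in short steps, Python scripts to look and compute and a tool call to move; the robot and the scene stay as the last step left them, time stands still between calls to the robot, and variables do not carry over. Pictures are saved under pics/ and viewed, and the job is handed in when it is done.

Besides the shell and the picture viewer there is one more tool, called after ">>>" as name([rows], argument=value, ...), one row to a line, values as JSON. arm_command: Moves the arm, as the interface text tells. Its arguments: {"type":"object","properties":{"targets":{"type":"array","items":{"type":"array","items":{"type":"array","items":{"type":"number"}}}},"newtons":{"type":"number"}},"required":["targets"]}

```bash
ls; mkdir -p pics; python3 - <<'E'
from cell import *
import cv2
print(get_obs())
for n in ("scene","side","wrist"):
    c=read_camera(n); cv2.imwrite(f"pics/{n}0.png",c["img"][:,:,::-1]); print(n,c["K"],c["D"],c["origin"],c["attitude"])
E
```

```text
pics
{'time_s': 0.0, 'qpos': array([-68.75038411,  18.43771064,  -4.0171274 ,  83.17456418,
         1.29475359,  78.54223041,  -3.26054292]), 'joint_velocities': array([-0.05197871, -0.018562  , -0.08559579, -0.01610326,  0.03353547,
        0.06405245, -0.05823807]), 'effort': array([-1.23783651e-03, -4.91283023e+01, -4.04572953e-01, -3.12526953e+01,
       -6.38540718e-02,  4.39358479e-02,  1.76492090e-04]), 'tool_pos': array([0.22685034, 0.60853104, 0.22148   ]), 'tool_rot': array([-1.79890733e+02,  5.10207490e-03,  1.59561053e+02]), 'force': array([-0.349152  ,  0.74871195,  0.38943839]), 'wrist_torque': array([-0.0132939 , -0.05902696, -0.04132581]), 'grip_width': 0.08668538687656759}
scene [[375.98368647   0.         252.59972775]
 [  0.         375.98368647 190.91413553]
 [  0.           0.           1.        ]] [0.00072573 0.         0.         0.         0.        ] [ 1.23595302 -0.07861382  0.9217258 ] [-139.16232373   -0.72225251   81.88255309]
side [[396.97056307   0.         252.32963413]
 [  0.         396.97056307 188.39185082]
 [  0.           0.           1.        ]] [-0.00751277  0.          0.          0.          0.        ] [ 0.45870466 -0.88878309  0.83349242] [-128.45914739   -0.48093524   -5.56208631]
wrist [[318.94685354   0.         255.4431304 ]
 [  0.         318.94685354 193.00185828]
 [  0.           0.           1.        ]] [-0.06597465  0.          0.          0.          0.        ] [0.15529995 0.63567157 0.38262511] [1.64090412e+02 9.60680439e-02 6.95199143e+01]
```

View pics/scene0.png

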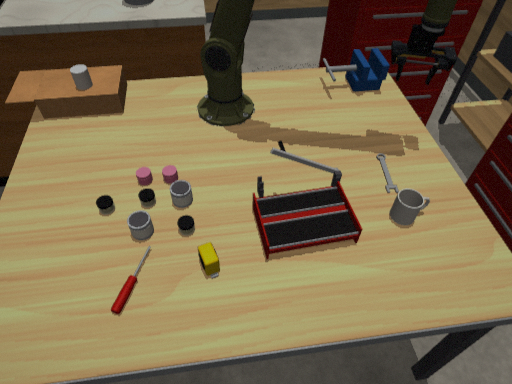

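View pics/side0.png

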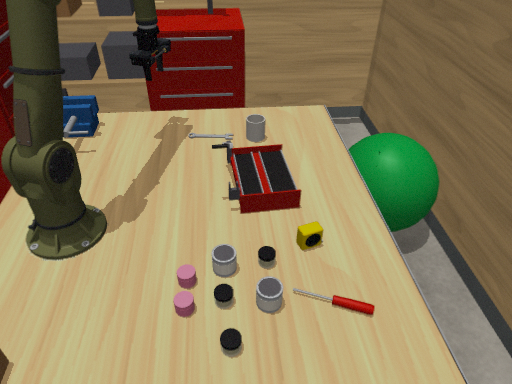

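View pics/wrist0.png

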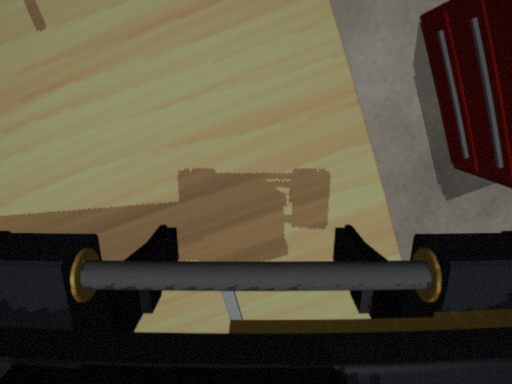

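```bash
cat > h.py <<'E'
from cell import *
import numpy as np, cv2
from scipy.spatial.transform import Rotation as R
def rot(a): return R.from_euler('xyz',a,degrees=True).as_matrix()
def cloud(c):
    h,w=c["z_map"].shape
    u,v=np.meshgrid(np.arange(w),np.arange(h))
    p=cv2.undistortPoints(np.stack([u,v],-1).reshape(-1,1,2).astype(float),c["K"],np.array(c["D"])).reshape(h,w,2)
    z=c["z_map"]
    P=np.dstack([p[...,0]*z,p[...,1]*z,z])
    W=P@rot(c["attitude"]).T+np.array(c["origin"])
    W[z==0]=np.nan
    return W
def proj(c,pts):
    Rm=rot(c["attitude"]);rv,_=cv2.Rodrigues(Rm.T);t=-Rm.T@np.array(c["origin"])
    return cv2.projectPoints(np.atleast_2d(np.float64(pts)),rv,t,c["K"],np.array(c["D"]))[0].reshape(-1,2)
def topfit(W,px,rad,zt,tol=0.012,win=40):
    """centre of a horizontal disc of radius rad near height zt around the pixel"""
    u,v=map(int,px); s=W[max(0,v-win):v+win,max(0,u-win):u+win].reshape(-1,3)
    c0=W[v,u][:2]
    s=s[(abs(s[:,2]-zt)<tol)&(np.hypot(*(s[:,:2]-c0).T)<2.5*rad)]
    if len(s)<5: return None
    (x,y),r=cv2.minEnclosingCircle(s[:,:2].astype(np.float32))
    return np.array([x,y]),r,np.median(s[:,2]),len(s),s[:,:2].mean(0)
E
python3 - <<'E'
from h import *
np.set_printoptions(precision=4,suppress=True)
for n in ("scene","side"):
    c=read_camera(n); W=cloud(c)
    for t in ("tin1","jar1","mug","tape","screwdriver","wrench","rack","bar","bar_grip","catch"):
        for d in search_frame(t,n):
            u,v=np.round(d["position"]).astype(int)
            print(n,t,round(d["conf"],2),(u,v),W[v,u])
            if t in("tin1","jar1"):print("    ",topfit(W,(u,v),*((.032,.06) if t=="tin1" else (.024,.04))))
    if n=="scene": print("box thing",W[77,82],W[69,82],W[95,100])
E
```

```text
scene tin1 0.86 (np.int64(182), np.int64(191)) [ 0.4732 -0.174   0.0606]
     (array([ 0.4566, -0.1808]), 0.033878374844789505, np.float64(0.06097099464960909), 315, array([ 0.461 , -0.1796]))
scene tin1 0.59 (np.int64(140), np.int64(225)) [ 0.5836 -0.2927  0.0599]
     (array([ 0.5606, -0.2988]), 0.03381190821528435, np.float64(0.060682763718125754), 387, array([ 0.5649, -0.2979]))
scene jar1 0.8 (np.int64(105), np.int64(201)) [ 0.4651 -0.4061  0.0404]
     (array([ 0.4628, -0.411 ]), 0.025275565683841705, np.float64(0.03993704686087041), 195, array([ 0.4657, -0.4094]))
scene jar1 0.63 (np.int64(186), np.int64(221)) [ 0.5719 -0.1671  0.0403]
     (array([ 0.572 , -0.1697]), 0.02492501772940159, np.float64(0.04010024015827113), 208, array([ 0.5746, -0.1694]))
scene jar1 0.63 (np.int64(146), np.int64(194)) [ 0.4552 -0.285   0.0427]
     (array([ 0.4506, -0.2848]), 0.02547517605125904, np.float64(0.040089957493429584), 184, array([ 0.4547, -0.2855]))
scene jar1 0.53 (np.int64(145), np.int64(175)) [ 0.3718 -0.292   0.0404]
     (array([ 0.3796, -0.2837]), 0.05382174998521805, np.float64
[... 2060 characters left out ...]
1747]))
side jar1 0.33 (np.int64(223), np.int64(258)) [ 0.4568 -0.1998  0.0605]
     (array([ 0.4592, -0.1836]), 0.032229822129011154, np.float64(0.04092179032695131), 155, array([ 0.4593, -0.2056]))
side mug 0.71 (np.int64(257), np.int64(130)) [0.6131 0.443  0.0569]
side tape 0.97 (np.int64(308), np.int64(237)) [ 0.6926 -0.1356  0.0505]
side screwdriver 0.63 (np.int64(350), np.int64(306)) [ 0.7548 -0.3436  0.0203]
side wrench 0.7 (np.int64(205), np.int64(134)) [0.4103 0.5135 0.0075]
side rack 0.86 (np.int64(260), np.int64(179)) [0.5916 0.1464 0.0447]
side bar_grip 0.55 (np.int64(220), np.int64(146)) [0.4655 0.1205 0.1957]
side catch 0.68 (np.int64(259), np.int64(179)) [0.5877 0.1423 0.048 ]
```

```bash
python3 - <<'E'
from h import *
np.set_printoptions(precision=4,suppress=True)
c=read_camera("scene"); W=cloud(c); I=c["img"][:,:,::-1]
a=cv2.resize(I[55:125,40:140],None,fx=5,fy=5,interpolation=3)[:,:400]
b=cv2.resize(I[130:260,245:365],None,fx=3.4,fy=2.7*1.0,interpolation=3)
cv2.imwrite("pics/crop1.png",np.hstack([a,b[:350,:400]]))
s=read_camera("side"); Ws=cloud(s); 
cv2.imwrite("pics/crop2.png",cv2.resize(s["img"][90:340,150:350,::-1],None,fx=3,fy=2.4,interpolation=3))
# box thing
p=W[60:95,68:95].reshape(-1,3); p=p[(p[:,2]>.09)]; print("thing", np.nanmin(p,0),np.nanmax(p,0))
P=np.vstack([W[130:265,245:370].reshape(-1,3),Ws[135:220,215:310].reshape(-1,3)])
col=np.vstack([c["img"][130:265,245:370].reshape(-1,3),s["img"][135:220,215:310].reshape(-1,3)]).astype(int)
red=(col[:,0]>80)&(col[:,1]<50)&(P[:,2]>.03)&(P[:,2]<.1)
q=P[red]; r=cv2.minAreaRect(q[:,:2].astype(np.float32)); print("red rect",r)
# robust orientation: floor dark points
dark=(col.max(1)<70)&(abs(P[:,2]-.045)<.006)
q=P[dark]; print("dark",len(q),cv2.minAreaRect(q[:,:2].astype(np.float32)))
bar=(P[:,2]>.112); q=P[bar]; print(len(q))
np.save("bar.npy",q)
q=q[np.argsort(q[:,1])]; print(q[::max(1,len(q)//25)])
E
```

```text
thing [-0.2146 -0.6082  0.0901] [-0.0196 -0.4841  0.1664]
red rect ((0.6012067794799805, 0.17300459742546082), (0.19058270752429962, 0.2814207673072815), 4.18623161315918)
dark 4800 ((0.5886547565460205, 0.17323319613933563), (0.21590714156627655, 0.26866164803504944), 3.4739162921905518)
492
[[0.4967 0.0829 0.211 ]
 [0.4956 0.0895 0.2181]
 [0.5004 0.0931 0.2214]
 [0.4973 0.1005 0.2146]
 [0.4943 0.1095 0.2144]
 [0.4594 0.1168 0.1949]
 [0.4662 0.119  0.1951]
 [0.4655 0.1201 0.1959]
 [0.4895 0.1211 0.1975]
 [0.4864 0.1226 0.1933]
 [0.4837 0.1246 0.1992]
 [0.4805 0.1274 0.1996]
 [0.494  0.1335 0.1961]
 [0.4964 0.1421 0.1896]
 [0.4953 0.1512 0.1874]
 [0.4919 0.1596 0.1674]
 [0.4863 0.1687 0.1768]
 [0.4917 0.1784 0.1568]
 [0.4903 0.1885 0.15  ]
 [0.4898 0.1977 0.1484]
 [0.4922 0.207  0.1413]
 [0.4872 0.2176 0.1391]
 [0.4866 0.2271 0.1373]
 [0.4877 0.2372 0.1287]
 [0.4887 0.2482 0.1155]
 [0.4869 0.2585 0.1122]]
```

View pics/crop1.png

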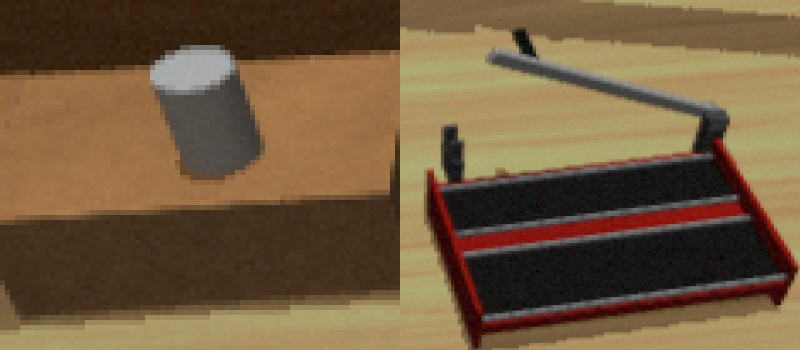

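View pics/crop2.png

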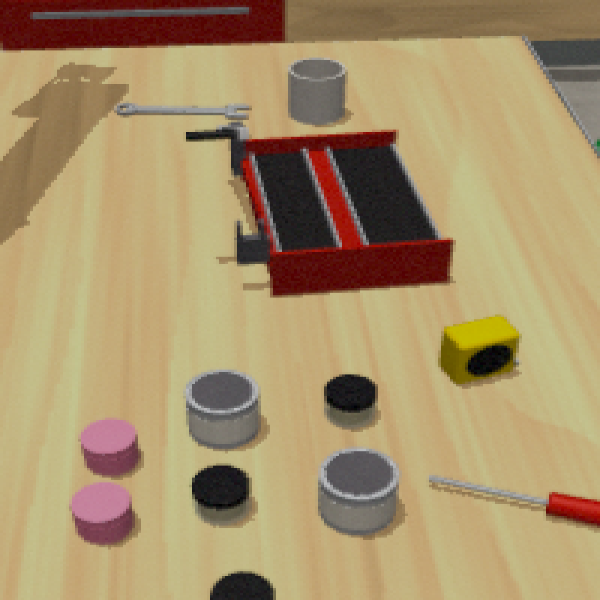

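```bash
python3 - <<'E'
from h import *
np.set_printoptions(precision=4,suppress=True)
for n,sl in (("scene",np.s_[130:265,245:370]),("side",np.s_[135:220,215:310])):
    c=read_camera(n);W=cloud(c)[sl].reshape(-1,3);col=c["img"][sl].reshape(-1,3).astype(int)
    m=(col[:,0]>60)&(col[:,1]<60)&(abs(W[:,2]-.07)<.005); q=W[m]
    for s,k in ((q[q[:,1]<.17],'-y'),(q[q[:,1]>.17],'+y')):
        vx,vy,x0,y0=cv2.fitLine(s[:,:2].astype(np.float32),cv2.DIST_HUBER,0,.01,.001).ravel()
        a=np.degrees(np.arctan(vy/vx)); t=(s[:,:2]-[x0,y0])@[vx,vy]
        print(n,k,len(s),"yaw",a,"mid",x0,y0,"z",np.median(s[:,2]),"ends",np.array([x0,y0])+np.percentile(t,1)*np.array([vx,vy]),np.array([x0,y0])+np.percentile(t,99)*np.array([vx,vy]))
    # lip lines: bright grey pixels in the rack
    m=(abs(W[:,2]-.051)<.004)&(col.min(1)>90)&(W[:,0]>.5)&(W[:,1]>.06)&(W[:,1]<.29); q=W[m]
    th=np.radians(4); xr=(q[:,0]-.601)*np.cos(th)+(q[:,1]-.173)*np.sin(th)
    for lo in (-.11,-.05,.0,.06):
        k=(xr>lo)&(xr<lo+.05); s=q[k]
        if len(s)>15:
            l=cv2.fitLine(s[:,:2].astype(np.float32),cv2.DIST_HUBER,0,.01,.001).ravel(); print("  lip",lo,len(s),np.degrees(np.arctan(-l[0]/l[1])),np.median(xr[k]))
    b=np.nan_to_num(W); b=b[(b[:,2]>.125)&(b[:,1]>.09)&(b[:,1]<.3)&(b[:,0]>.475)]
    l=cv2.fitLine(b.astype(np.float32),cv2.DIST_HUBER,0,.01,.001).ravel(); print("  bar",len(b),l, np.degrees(np.arctan(l[0]/-l[1])),"q",np.arctan2(abs(l[2]),np.hypot(l[0],l[1])))
E
```

```text
scene -y 111 yaw 3.9950538 mid 0.6167855 0.043266304 z 0.07061644190894578 ends [0.5238 0.0368] [0.7017 0.0492]
scene +y 103 yaw 4.1011353 mid 0.59474385 0.3064524 z 0.06997395769227743 ends [0.502  0.2998] [0.6845 0.3129]
  lip -0.11 54 3.966596 -0.08273890681909896
  lip -0.05 78 3.865591 -0.018547081698371798
  lip 0.0 98 3.8030193 0.009225059595273121
  lip 0.06 111 3.8292744 0.08928606898316607
  bar 318 [-0.0591  0.8548 -0.5156  0.4909  0.1645  0.1745] 3.9524894 q 0.54173386
side -y 145 yaw 3.6899002 mid 0.61635125 0.04090662 z 0.06875681726236316 ends [0.5172 0.0345] [0.7009 0.0464]
side +y 93 yaw 4.807245 mid 0.5901549 0.30329007 z 0.06850884207154284 ends [0.5039 0.296 ] [0.6845 0.3112]
  lip -0.11 55 3.5506918 -0.08023482679611028
  lip -0.05 58 3.823469 -0.01607623952415172
  lip 0.0 56 3.9333394 0.011810808629691914
  lip 0.06 54 4.0230536 0.0920394880491513
  bar 32 [-0.0583  0.8748 -0.4809  0.4865  0.1265  0.1948] 3.812042 q 0.5017208
```

```bash
cat >> h.py <<'E'
RC=np.array([.6017,.1732]); YAW=np.radians(3.95)
def r2w(p): # rack->world
    p=np.asarray(p,float); c,s=np.cos(YAW),np.sin(YAW)
    return np.stack([RC[0]+c*p[...,0]-s*p[...,1],RC[1]+s*p[...,0]+c*p[...,1],p[...,2]],-1)
def w2r(p):
    p=np.asarray(p,float); c,s=np.cos(YAW),np.sin(YAW); d=p[...,:2]-RC
    return np.stack([c*d[...,0]+s*d[...,1],-s*d[...,0]+c*d[...,1],p[...,2]],-1)
def plan(pos,yaw=None,o=None):
    """shift and turn in the tool axes from the measured pose"""
    o=o or get_obs(); Rt=rot(o["tool_rot"])
    d=Rt.T@(np.asarray(pos,float)-o["tool_pos"])
    T=rot([180,0,yaw if yaw is not None else o["tool_rot"][2]])
    rv=R.from_matrix(Rt.T@T).as_rotvec(degrees=True)
    print("t",round(o["time_s"],2),"at",np.round(o["tool_pos"],4),np.round(o["tool_rot"],2),"-> shift",np.round(d,4),"turn",np.round(rv,2),"rows>=",max(np.linalg.norm(d)/.05,np.linalg.norm(rv)/8.59))
E
python3 - <<'E'
from h import *
np.set_printoptions(precision=4,suppress=True)
for n,sl in (("scene",np.s_[125:265,240:370]),("side",np.s_[130:220,200:310])):
    c=read_camera(n);W=w2r(cloud(c))[sl].reshape(-1,3);col=c["img"][sl].reshape(-1,3).astype(int)
    ok=col.max(1)<75
    peg=W[ok&(W[:,2]>.15)&(W[:,0]<-.122)&(W[:,1]<.05)]; print(n,"peg",len(peg),np.median(peg,0),peg.min(0),peg.max(0))
    cat=W[(W[:,2]>.06)&(W[:,2]<.115)&(abs(W[:,0]+.112)<.03)&(W[:,1]<-.09)]; print("catch",len(cat),cat.min(0),cat.max(0))
    hp=W[ok&(W[:,2]>.06)&(W[:,2]<.125)&(abs(W[:,0]+.112)<.03)&(W[:,1]>.09)]; print("post",len(hp),hp.min(0),hp.max(0))
    bar=W[(col.min(1)>75)&(W[:,2]>.11)&(abs(W[:,0]+.112)<.03)&(W[:,1]>-.2)&(W[:,1]<.2)]; l=cv2.fitLine(bar[:,1:].astype(np.float32),cv2.DIST_HUBER,0,.01,.001).ravel(); print("bar",len(bar),np.median(bar[:,0]),"slope",np.degrees(np.arctan2(-l[1],l[0])),"y at z=.095",l[2]+(0.095-l[3])*l[0]/l[1],bar[:,1].min(),bar[:,2].max())
E
```

```text
scene peg 35 [-0.1457 -0.0405  0.1993] [-0.1664 -0.0441  0.1934] [-0.1223 -0.0347  0.202 ]
catch 104 [-0.1286 -0.1328  0.0607] [-0.0849 -0.0993  0.1076]
post 114 [-0.1126  0.0901  0.0613] [-0.0847  0.1428  0.1162]
bar 187 -0.11179115179345579 slope 30.902618 y at z=.095 0.14006037 -0.08105300905399476 0.22409440333231556
side peg 45 [-0.1426 -0.0437  0.1971] [-0.1633 -0.0493  0.1921] [-0.1242 -0.0374  0.202 ]
catch 120 [-0.1248 -0.1354  0.0601] [-0.0839 -0.0999  0.1066]
post 25 [-0.1145  0.1004  0.0604] [-0.0888  0.1252  0.1153]
bar 25 -0.11339826928588169 slope 28.11623 y at z=.095 0.15132828 -0.08318482599047612 0.22411290784290472
```

```bash
python3 - <<'E'
from h import *
plan(r2w([-.148,-.0415,.26]),-176.05)
E
```

```text
t 1.55 at [0.2271 0.6091 0.2226] [180.     0.   159.56] -> shift [-0.3856 -0.3765 -0.0374] turn [  0.     0.   -24.39] rows>= 10.804548549903705
```

>>> arm_command([
  [[-0.386, -0.377, -0.037, 0, 0, -24.4, -1], [-0.386, -0.377, -0.037, 0, 0, -24.4, -1], [-0.386, -0.377, -0.037, 0, 0, -24.4, -1], [-0.386, -0.377, -0.037, 0, 0, -24.4, -1], [-0.386, -0.377, -0.037, 0, 0, -24.4, -1], [-0.386, -0.377, -0.037, 0, 0, -24.4, -1], [-0.386, -0.377, -0.037, 0, 0, -24.4, -1], [-0.386, -0.377, -0.037, 0, 0, -24.4, -1], [-0.386, -0.377, -0.037, 0, 0, -24.4, -1], [-0.386, -0.377, -0.037, 0, 0, -24.4, -1]],
])

```text
time_s: 2.55
tool_pos: [0.4403, 0.1559, 0.2573]
tool_rot: [179.9, 0.1, -176.0]
force: [1.4, 1.0, 0.1]
grip_width: 0.0875
```

>>> arm_command([
  [[0, 0, 0, 0, 0, 0, -1], [0, 0, 0, 0, 0, 0, -1]],
])

```text
time_s: 2.75
tool_pos: [0.4401, 0.157, 0.2571]
tool_rot: [179.9, 0.0, -176.2]
force: [-0.2, 0.5, 0.1]
grip_width: 0.0869
```

```bash
python3 - <<'E'
from h import *
plan(r2w([-.148,-.0415,.182]),-176.05)
c=read_camera("wrist");cv2.imwrite("pics/w1.png",c["img"][:,:,::-1])
E
```

```text
t 2.75 at [0.4401 0.157  0.2571] [ 1.7993e+02  3.0000e-02 -1.7622e+02] -> shift [-0.0144 -0.0365  0.0751] turn [ 0.07  0.03 -0.17] rows>= 1.6949841941384207
```

>>> arm_command([
  [[-0.014, -0.036, 0, 0, 0, 0, -1], [-0.014, -0.036, 0.0, 0, 0, 0, -1], [-0.014, -0.036, 0.04, 0, 0, 0, -1], [-0.014, -0.036, 0.075, 0, 0, 0, -1], [-0.014, -0.036, 0.075, 0, 0, 0, -1], [-0.014, -0.036, 0.075, 0, 0, 0, -1]],
])

```text
time_s: 3.4
tool_pos: [0.4557, 0.1242, 0.1821]
tool_rot: [-180.0, -0.0, -175.9]
force: [0.2, 0.2, 0.4]
grip_width: 0.0872
```

```bash
python3 - <<'E'
from h import *
plan(r2w([-.148,-.0415,.182]),-176.05)
a=read_camera("wrist")["img"]; b=read_camera("side")["img"]
cv2.imwrite("pics/w2.png",cv2.resize(np.hstack([a,b])[:,:,::-1],(800,300)))
cv2.imwrite("pics/w3.png",cv2.resize(b[100:220,150:310,::-1],None,fx=4,fy=4))
E
```

```text
t 3.4 at [0.4557 0.1242 0.1821] [-1.7999e+02 -4.0000e-02 -1.7591e+02] -> shift [-0.001  -0.0027  0.0001] turn [-0.01 -0.04  0.14] rows>= 0.05706164485676274
```

View pics/w2.png

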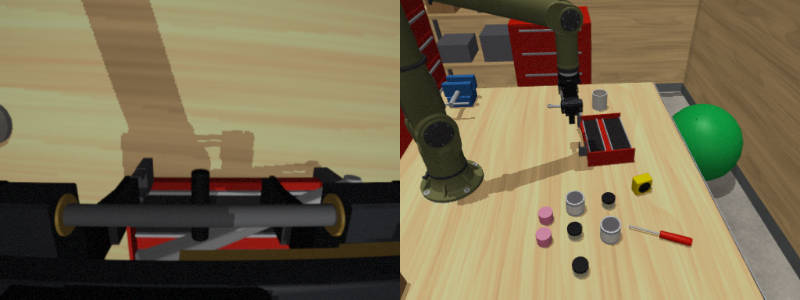

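View pics/w3.png

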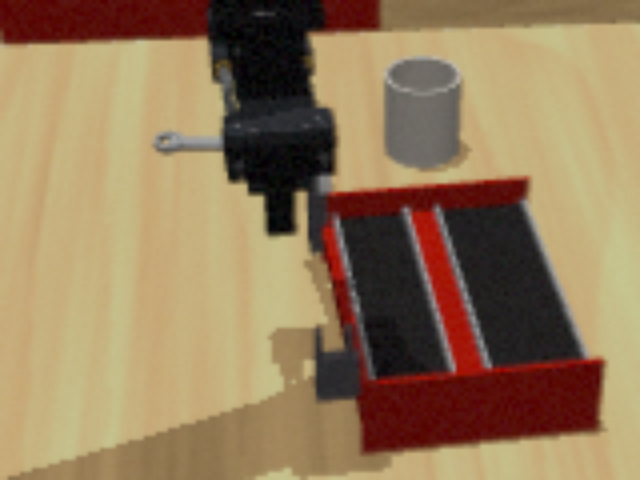

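>>> arm_command([
  [[0, 0, 0, 0, 0, 0, 1], [0, 0, 0, 0, 0, 0, 1], [0, 0, 0, 0, 0, 0, 1], [0, 0, 0, 0, 0, 0, 1], [0, 0, 0, 0, 0, 0, 1], [0, 0, 0, 0, 0, 0, 1], [0, 0, 0, 0, 0, 0, 1], [0, 0, 0, 0, 0, 0, 1]],
], newtons=35)

```text
time_s: 4.3
tool_pos: [0.4562, 0.1229, 0.1817]
tool_rot: [180.0, 0.0, -176.0]
force: [0.1, -1.4, 0.3]
grip_width: 0.0309
```

>>> arm_command([
  [[0, 0, 0, 0, 0, 0, 1], [0, 0, 0, 0, 0, 0, 1], [0, 0, 0, 0, 0, 0, 1], [0, 0, 0, 0, 0, 0, 1], [0, 0, 0, 0, 0, 0, 1]],
])

```text
time_s: 4.8
tool_pos: [0.456, 0.1243, 0.1816]
tool_rot: [179.9, 0.0, -176.0]
force: [0.9, 5.2, -3.6]
grip_width: 0.0111
```

```bash
python3 - <<'E'
import numpy as np
for q0,qs in ((.55,np.linspace(.6,1.06,10)),(1.06,np.linspace(1.11,1.57,10))):
    print([[round(.2*(np.cos(q0)-np.cos(q)),3),round(-.2*(np.sin(q)-np.sin(q0)),3)] for q in qs])
E
```

```text
[[np.float64(0.005), np.float64(-0.008)], [np.float64(0.011), np.float64(-0.017)], [np.float64(0.018), np.float64(-0.025)], [np.float64(0.025), np.float64(-0.032)], [np.float64(0.032), np.float64(-0.04)], [np.float64(0.039), np.float64(-0.046)], [np.float64(0.047), np.float64(-0.053)], [np.float64(0.055), np.float64(-0.059)], [np.float64(0.064), np.float64(-0.065)], [np.float64(0.073), np.float64(-0.07)]]
[[np.float64(0.009), np.float64(-0.005)], [np.float64(0.018), np.float64(-0.009)], [np.float64(0.028), np.float64(-0.013)], [np.float64(0.037), np.float64(-0.016)], [np.float64(0.047), np.float64(-0.019)], [np.float64(0.057), np.float64(-0.021)], [np.float64(0.067), np.float64(-0.023)], [np.float64(0.077), np.float64(-0.024)], [np.float64(0.087), np.float64(-0.025)], [np.float64(0.098), np.float64(-0.026)]]
```

>>> arm_command([
  [[0, 0.005, -0.008, 0, 0, 0, 1], [0, 0.011, -0.017, 0, 0, 0, 1], [0, 0.018, -0.025, 0, 0, 0, 1], [0, 0.025, -0.032, 0, 0, 0, 1], [0, 0.032, -0.04, 0, 0, 0, 1], [0, 0.039, -0.046, 0, 0, 0, 1], [0, 0.047, -0.053, 0, 0, 0, 1], [0, 0.055, -0.059, 0, 0, 0, 1], [0, 0.064, -0.065, 0, 0, 0, 1], [0, 0.073, -0.07, 0, 0, 0, 1]],
])

```text
time_s: 5.8
tool_pos: [0.4514, 0.1943, 0.2535]
tool_rot: [-179.9, 0.0, -176.1]
force: [-1.8, -6.7, 5.6]
grip_width: 0.0111
```

>>> arm_command([
  [[0, 0.009, -0.005, 0, 0, 0, 1], [0, 0.018, -0.009, 0, 0, 0, 1], [0, 0.028, -0.013, 0, 0, 0, 1], [0, 0.037, -0.016, 0, 0, 0, 1], [0, 0.047, -0.019, 0, 0, 0, 1], [0, 0.057, -0.021, 0, 0, 0, 1], [0, 0.067, -0.023, 0, 0, 0, 1], [0, 0.077, -0.024, 0, 0, 0, 1], [0, 0.087, -0.025, 0, 0, 0, 1], [0, 0.098, -0.026, 0, 0, 0, 1]],
])

```text
time_s: 6.8
tool_pos: [0.4447, 0.2941, 0.2791]
tool_rot: [180.0, 0.1, -176.1]
force: [1.1, -2.3, 2.8]
grip_width: 0.0111
```

```bash
cat >> h.py <<'E'
def barstate():
    """bar tilt q from both cams, by points in the bar plane"""
    for n in ("scene","side"):
        c=read_camera(n);W=w2r(cloud(c)).reshape(-1,3);col=c["img"].reshape(-1,3).astype(int)
        k=(col.min(1)>60)&(abs(W[:,0]+.112)<.014)&(W[:,1]>-.15)&(W[:,1]<.2)&(W[:,2]>.08)&(W[:,2]<.36)
        b=W[k]
        if len(b)<10: print(n,"few",len(b)); continue
        l=cv2.fitLine(b[:,1:].astype(np.float32),cv2.DIST_HUBER,0,.01,.001).ravel()
        print(n,"bar pts",len(b),"q",round(np.arctan2(-l[1],l[0])%np.pi,3),"mean",np.round(b.mean(0),4),"min",np.round(b.min(0),3),"max",np.round(b.max(0),3))
E
python3 - <<'E'
from h import *
o=get_obs(); print(o["force"],w2r(o["tool_pos"]))
barstate()
c=read_camera("scene");cv2.imwrite("pics/s2.png",c["img"][:,:,::-1])
E
```

```text
[ 1.10562693 -2.32034435  2.78539019] [-0.14833464  0.13138093  0.27908216]
scene bar pts 392 q 1.576 mean [-0.1104  0.1262  0.2235] min [-0.125 -0.11   0.092] max [-0.1    0.144  0.352]
side bar pts 221 q 1.58 mean [-0.1107  0.1093  0.1916] min [-0.123 -0.113  0.08 ] max [-0.098  0.137  0.313]
```

View pics/s2.png

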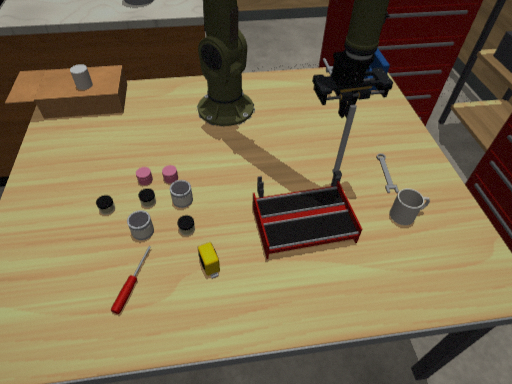

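>>> arm_command([
  [[0, 0, 0, 0, 0, 0, -1], [0, 0, 0, 0, 0, 0, -1], [0, 0, 0, 0, 0, 0, -1], [0, 0, -0.03, 0, 0, 0, -1], [0, 0, -0.06, 0, 0, 0, -1], [0, 0, -0.09, 0, 0, 0, -1], [0, 0, -0.09, 0, 0, 0, -1]],
])

```text
time_s: 7.65
tool_pos: [0.4455, 0.2946, 0.372]
tool_rot: [179.7, 0.3, -176.0]
force: [0.4, -0.1, 0.5]
grip_width: 0.059
```

```bash
cat >> h.py <<'E'
def find():
    """tins and jars as seen by both cameras; lids/tops fitted in depth"""
    for n in ("scene","side"):
        c=read_camera(n); W=cloud(c); col=c["img"].astype(int)
        for t,r,z in (("tin1",.032,.06),("jar1",.024,.04)):
            for d in search_frame(t,n):
                if d["conf"]<.3: continue
                u,v=np.round(d["position"]).astype(int); f=W[v,u]
                zb=.045 if abs(w2r(f)[0])<.1 and abs(w2r(f)[1])<.14 else 0
                g=topfit(W,(u,v),r,z+zb,.008,int(30)); pink=(col[v,u,0]-col[v,u,1])>40
                print(n,t,round(d["conf"],2),(u,v),"pink" if pink else "","none" if g is None else (np.round(g[0],4),round(g[1],4),round(float(g[2]),4),"rack",np.round(w2r(np.r_[g[0],g[2]]),4)))
E
python3 - <<'E'
from h import *
barstate()
find()
E
```

```text
scene bar pts 370 q 1.584 mean [-0.1104  0.127   0.2228] min [-0.126 -0.11   0.09 ] max [-0.1    0.143  0.338]
side bar pts 247 q 1.575 mean [-0.1106  0.1088  0.2044] min [-0.123 -0.113  0.08 ] max [-0.098  0.142  0.338]
scene tin1 0.95 (np.int64(182), np.int64(194))  (array([ 0.4561, -0.1805]), 0.0337, 0.0611, 'rack', array([-0.1697, -0.3428,  0.0611]))
scene tin1 0.76 (np.int64(140), np.int64(225))  (array([ 0.5616, -0.2981]), 0.0334, 0.0609, 'rack', array([-0.0725, -0.4674,  0.0609]))
scene tin1 0.63 (np.int64(344), np.int64(134))  none
scene tin1 0.45 (np.int64(310), np.int64(217))  none
scene jar1 0.74 (np.int64(147), np.int64(194))  (array([ 0.4513, -0.2835]), 0.0264, 0.0403, 'rack', array([-0.1815, -0.4453,  0.0403]))
scene jar1 0.63 (np.int64(143), np.int64(174)) pink (array([ 0.3764, -0.2864]), 0.0511, 0.0405, 'rack', array([-0.2564, -0.443 ,  0.0405]))
scene jar1 0.59 (np.int64(172), np.int64(175)) pink (array([ 0.3578, -0.216 ]), 0.0247, 0.0402, 'rack', array([-0.2701, -0.3715,  0.0402]))
scene jar1 0.57 (np.int64(189), np.int64(222))  (array([ 0.5713, -0.1696]), 0.0246, 0
[... 490 characters left out ...]
int64(110))  none
side jar1 0.91 (np.int64(182), np.int64(302)) pink (array([ 0.3577, -0.3015]), 0.0248, 0.0399, 'rack', array([-0.2762, -0.4568,  0.0399]))
side jar1 0.87 (np.int64(187), np.int64(274)) pink (array([ 0.3612, -0.2406]), 0.0459, 0.0397, 'rack', array([-0.2685, -0.3962,  0.0397]))
side jar1 0.61 (np.int64(230), np.int64(343))  (array([ 0.4646, -0.4121]), 0.0244, 0.0395, 'rack', array([-0.1771, -0.5744,  0.0395]))
side jar1 0.56 (np.int64(223), np.int64(295))  (array([ 0.4531, -0.2885]), 0.0247, 0.0398, 'rack', array([-0.18  , -0.4503,  0.0398]))
side jar1 0.53 (np.int64(267), np.int64(259))  (array([ 0.5734, -0.1713]), 0.0248, 0.0396, 'rack', array([-0.0519, -0.3417,  0.0396]))
```

```bash
python3 - <<'E'
from h import *
plan([.457,-.1815,.15],94)
E
```

```text
t 8.05 at [0.444  0.2933 0.3667] [-1.7994e+02 -9.0000e-02 -1.7604e+02] -> shift [ 0.0195 -0.4744  0.2172] turn [-1.100e-01 -3.000e-02  8.996e+01] rows>= 10.473186639717431
```

>>> arm_command([
  [[0.002, -0.05, 0, 0, 0, 0, -1], [0.004, -0.1, 0, 0, 0, 8, -1], [0.008, -0.15, 0.01, 0, 0, 16, -1], [0.01, -0.2, 0.02, 0, 0, 24, -1], [0.012, -0.25, 0.03, 0, 0, 32, -1], [0.014, -0.3, 0.05, 0, 0, 40, -1], [0.016, -0.35, 0.07, 0, 0, 48, -1], [0.018, -0.39, 0.1, 0, 0, 56, -1], [0.02, -0.43, 0.13, 0, 0, 64, -1], [0.02, -0.474, 0.16, 0, 0, 72, -1]],
])

```text
time_s: 9.05
tool_pos: [0.4558, -0.1707, 0.2145]
tool_rot: [179.9, -0.0, 111.6]
force: [0.8, -0.1, -0.7]
grip_width: 0.087
```

```bash
python3 - <<'E'
from h import *
plan([.457,-.1815,.12],94)
E
```

```text
t 9.05 at [ 0.4558 -0.1707  0.2145] [ 1.7994e+02 -3.0000e-02  1.1163e+02] -> shift [-0.0105 -0.003   0.0945] turn [ 0.05 -0.04 17.63] rows>= 2.0528866414356046
```

>>> arm_command([
  [[0, 0, 0.04, 0, 0, 8, -1], [0, 0, 0.08, 0, 0, 16, -1], [0, 0, 0.08, 0, 0, 18, -1], [0, 0, 0.08, 0, 0, 18, -1], [0, 0, 0.08, 0, 0, 18, -1]],
])

```text
time_s: 9.55
tool_pos: [0.4568, -0.1693, 0.1361]
tool_rot: [180.0, 0.0, 94.0]
force: [-0.4, -0.2, -0.1]
grip_width: 0.0869
```

```bash
python3 - <<'E'
from h import *
plan([.457,-.1815,.025],94)
a=read_camera("wrist")["img"]
cv2.imwrite("pics/w4.png",a[:,:,::-1])
E
```

```text
t 9.55 at [ 0.4568 -0.1693  0.1361] [1.7995e+02 1.0000e-02 9.4020e+01] -> shift [-0.0121 -0.0008  0.1111] turn [0.05 0.01 0.02] rows>= 2.235336114349705
```

View pics/w4.png

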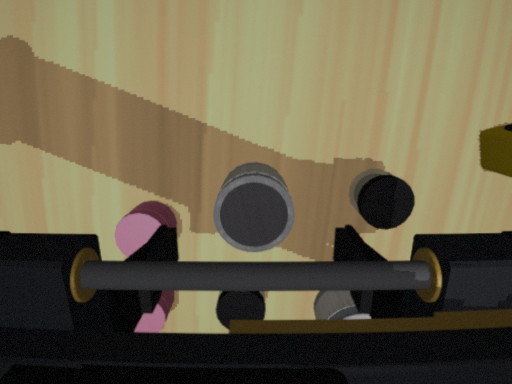

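>>> arm_command([
  [[-0.012, -0.001, 0.0, 0, 0, 0, -1], [-0.012, -0.001, 0.04, 0, 0, 0, -1], [-0.012, -0.001, 0.08, 0, 0, 0, -1], [-0.012, -0.001, 0.111, 0, 0, 0, -1], [-0.012, -0.001, 0.111, 0, 0, 0, 0.8], [-0.012, -0.001, 0.111, 0, 0, 0, 0.8], [-0.012, -0.001, 0.111, 0, 0, 0, 0.8], [-0.012, -0.001, 0.111, 0, 0, 0, 0.8], [-0.012, -0.001, 0.111, 0, 0, 0, 0.8], [-0.012, -0.001, 0.111, 0, 0, 0, 0.8]],
], newtons=25)

```text
time_s: 10.6
tool_pos: [0.4573, -0.1817, 0.0267]
tool_rot: [179.9, -0.0, 94.0]
force: [-2.2, -0.1, 6.6]
grip_width: 0.0636
```

```bash
python3 - <<'E'
from h import *
print(get_obs()["grip_width"]);plan(r2w([.05,-.075,.2]),93.95)
E
```

```text
0.0635853104807112
t 10.6 at [ 0.4573 -0.1817  0.0267] [179.86  -0.    93.97] -> shift [ 0.269   0.2191 -0.1727] turn [ 0.14 -0.    0.02] rows>= 7.751179990852643
```

>>> arm_command([
  [[0, 0, -0.03, 0, 0, 0, 1], [0, 0, -0.07, 0, 0, 0, 1], [0, 0, -0.12, 0, 0, 0, 1], [0.02, 0.015, -0.16, 0, 0, 0, 1], [0.06, 0.045, -0.173, 0, 0, 0, 1], [0.1, 0.075, -0.173, 0, 0, 0, 1], [0.14, 0.105, -0.173, 0, 0, 0, 1], [0.18, 0.135, -0.173, 0, 0, 0, 1], [0.22, 0.17, -0.173, 0, 0, 0, 1], [0.25, 0.2, -0.173, 0, 0, 0, 1]],
])

```text
time_s: 11.6
tool_pos: [0.6393, 0.0849, 0.1984]
tool_rot: [179.9, -0.1, 94.1]
force: [1.1, -1.0, -2.4]
grip_width: 0.0634
```

>>> arm_command([
  [[0.01, 0.01, 0, 0, 0, 0, 1], [0.019, 0.019, 0, 0, 0, 0, 1], [0.019, 0.019, 0, 0, 0, 0, 1], [0.019, 0.019, 0, 0, 0, 0, 1]],
])

```text
time_s: 12.0
tool_pos: [0.6557, 0.1001, 0.198]
tool_rot: [-180.0, 0.1, 93.8]
force: [-0.0, 0.2, -3.9]
grip_width: 0.0633
```

```bash
python3 - <<'E'
from h import *
print(get_obs()["grip_width"]);plan(r2w([.05,-.075,.073]),93.95)
E
```

```text
0.06330485660976484
t 12.0 at [0.6557 0.1001 0.198 ] [-1.7998e+02  5.0000e-02  9.3840e+01] -> shift [0.0017 0.0012 0.125 ] turn [-0.02  0.05 -0.11] rows>= 2.5012405722913535
```

>>> arm_command([
  [[0.002, 0.001, 0.03, 0, 0, 0, 1], [0.002, 0.001, 0.06, 0, 0, 0, 1], [0.002, 0.001, 0.09, 0, 0, 0, 1], [0.002, 0.001, 0.11, 0, 0, 0, 1], [0.002, 0.001, 0.118, 0, 0, 0, 1], [0.002, 0.001, 0.122, 0, 0, 0, 1], [0.002, 0.001, 0.124, 0, 0, 0, 1], [0.002, 0.001, 0.124, 0, 0, 0, 1]],
])

```text
time_s: 12.8
tool_pos: [0.6578, 0.104, 0.075]
tool_rot: [179.9, -0.0, 93.9]
force: [-0.3, -0.5, -2.8]
grip_width: 0.0635
```

>>> arm_command([
  [[0, -0.002, 0.001, 0, 0, 0, 1], [0, -0.002, 0.002, 0, 0, 0, 1], [0, -0.002, 0.003, 0, 0, 0, 1], [0, -0.002, 0.003, 0, 0, 0, 1]],
])

```text
time_s: 13.2
tool_pos: [0.6553, 0.1043, 0.0718]
tool_rot: [180.0, -0.0, 94.0]
force: [-1.7, -0.3, 4.0]
grip_width: 0.0634
```

>>> arm_command([
  [[0, 0, 0, 0, 0, 0, -0.8], [0, 0, 0, 0, 0, 0, -0.8], [0, 0, 0, 0, 0, 0, -0.8], [0, 0, -0.03, 0, 0, 0, -0.8], [0, 0, -0.08, 0, 0, 0, -0.9], [0, 0, -0.13, 0, 0, 0, -1], [0, 0, -0.13, 0, 0, 0, -1]],
])

```text
time_s: 13.9
tool_pos: [0.6597, 0.1042, 0.2096]
tool_rot: [179.2, -0.1, 93.9]
force: [0.7, -0.1, 0.3]
grip_width: 0.0861
```

```bash
python3 - <<'E'
from h import *
find()
plan([.563,-.2995,.15],94)
a=read_camera("wrist")["img"]; b=read_camera("scene")["img"]
cv2.imwrite("pics/w5.png",cv2.resize(np.hstack([a,b])[:,:,::-1],(800,300)))
E
```

```text
scene tin1 0.73 (np.int64(286), np.int64(226))  (array([0.6548, 0.1041]), 0.0338, 0.106, 'rack', array([ 0.0482, -0.0726,  0.106 ]))
scene tin1 0.67 (np.int64(139), np.int64(227))  (array([ 0.5613, -0.2993]), 0.034, 0.0607, 'rack', array([-0.0729, -0.4686,  0.0607]))
scene jar1 0.81 (np.int64(102), np.int64(205))  (array([ 0.4635, -0.4109]), 0.0248, 0.0403, 'rack', array([-0.1781, -0.5732,  0.0403]))
scene jar1 0.76 (np.int64(144), np.int64(175)) pink (array([ 0.3791, -0.2841]), 0.0523, 0.0403, 'rack', array([-0.2536, -0.4409,  0.0403]))
scene jar1 0.75 (np.int64(187), np.int64(222))  (array([ 0.5718, -0.1714]), 0.0258, 0.0404, 'rack', array([-0.0536, -0.3417,  0.0404]))
scene jar1 0.66 (np.int64(286), np.int64(224))  (array([0.6575, 0.1046]), 0.0319, 0.0858, 'rack', array([ 0.051 , -0.0723,  0.0858]))
scene jar1 0.59 (np.int64(146), np.int64(194))  (array([ 0.4508, -0.2868]), 0.0251, 0.0403, 'rack', array([-0.1822, -0.4485,  0.0403]))
scene jar1 0.53 (np.int64(170), np.int64(175)) pink (array([ 0.3603, -0.216 ]), 0.0246, 0.0406, 'rack', array([-0.2677, -0.3717,  0.0406]))
side tin1 
[... 393 characters left out ...]
de jar1 0.87 (np.int64(187), np.int64(274)) pink (array([ 0.3606, -0.2407]), 0.0473, 0.0398, 'rack', array([-0.269 , -0.3963,  0.0398]))
side jar1 0.79 (np.int64(224), np.int64(297))  (array([ 0.4514, -0.2876]), 0.0257, 0.0398, 'rack', array([-0.1817, -0.4494,  0.0398]))
side jar1 0.7 (np.int64(183), np.int64(302)) pink (array([ 0.3575, -0.3009]), 0.0254, 0.0398, 'rack', array([-0.2763, -0.4561,  0.0398]))
side jar1 0.63 (np.int64(229), np.int64(342))  (array([ 0.4641, -0.4125]), 0.0247, 0.0395, 'rack', array([-0.1776, -0.5749,  0.0395]))
t 14.2 at [0.654  0.1041 0.1987] [-1.7982e+02  3.0000e-02  9.3970e+01] -> shift [-0.3963 -0.1186  0.0493] turn [-0.18  0.03 -0.03] rows>= 8.332234176172093
```

View pics/w5.png

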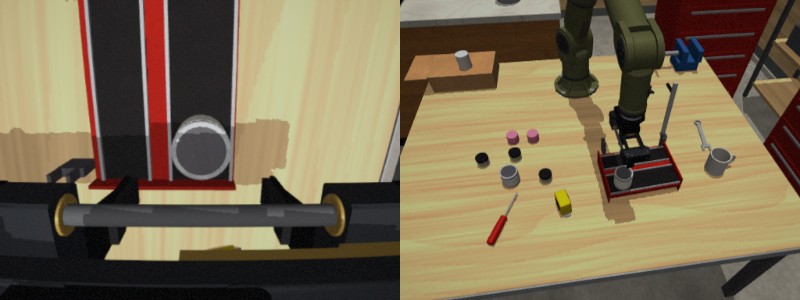

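>>> arm_command([
  [[-0.045, -0.013, 0, 0, 0, 0, -1], [-0.09, -0.027, 0, 0, 0, 0, -1], [-0.135, -0.04, 0, 0, 0, 0, -1], [-0.18, -0.053, 0, 0, 0, 0, -1], [-0.225, -0.067, 0, 0, 0, 0, -1], [-0.27, -0.08, 0, 0, 0, 0, -1], [-0.315, -0.093, 0, 0, 0, 0, -1], [-0.36, -0.107, 0.02, 0, 0, 0, -1], [-0.396, -0.119, 0.05, 0, 0, 0, -1], [-0.396, -0.119, 0.07, 0, 0, 0, -1]],
])

```text
time_s: 15.3
tool_pos: [0.5587, -0.3072, 0.1288]
tool_rot: [-179.8, 0.2, 93.4]
force: [-0.1, 0.2, -0.8]
grip_width: 0.0869
```

>>> arm_command([
  [[0, 0, 0, 0, 0, 0, -1], [0, 0, 0, 0, 0, 0, -1], [0, 0, 0, 0, 0, 0, -1]],
])

```text
time_s: 15.6
tool_pos: [0.5652, -0.298, 0.1319]
tool_rot: [179.9, 0.0, 94.1]
force: [0.3, -0.4, 0.4]
grip_width: 0.0869
```

```bash
python3 - <<'E'
from h import *
plan([.5628,-.2998,.025],94)
E
```

```text
t 15.6 at [ 0.5652 -0.298   0.1319] [1.7989e+02 1.0000e-02 9.4100e+01] -> shift [-0.0016 -0.0028  0.1069] turn [0.11 0.01 0.1 ] rows>= 2.1393172660486646
```

>>> arm_command([
  [[-0.002, -0.002, 0.03, 0, 0, 0, -1], [-0.002, -0.002, 0.065, 0, 0, 0, -1], [-0.002, -0.002, 0.095, 0, 0, 0, -1], [-0.002, -0.002, 0.106, 0, 0, 0, -1], [-0.002, -0.002, 0.106, 0, 0, 0, 0.8], [-0.002, -0.002, 0.106, 0, 0, 0, 0.8], [-0.002, -0.002, 0.106, 0, 0, 0, 0.8], [-0.002, -0.002, 0.106, 0, 0, 0, 0.8], [-0.002, -0.002, 0.106, 0, 0, 0, 0.8], [-0.002, -0.002, 0.106, 0, 0, 0, 0.8]],
], newtons=25)

```text
time_s: 16.6
tool_pos: [0.5624, -0.302, 0.0266]
tool_rot: [179.9, 0.0, 94.0]
force: [-2.1, 0.2, 6.4]
grip_width: 0.0633
```

```bash
python3 - <<'E'
from h import *
print(get_obs()["grip_width"]);plan(r2w([.05,-.004,.2]),93.95)
E
```

```text
0.06333319738097277
t 16.6 at [ 0.5624 -0.302   0.0266] [1.799e+02 4.000e-02 9.396e+01] -> shift [ 0.4672  0.1223 -0.1735] turn [0.1  0.04 0.01] rows>= 10.263758166598462
```

>>> arm_command([
  [[0, 0, -0.03, 0, 0, 0, 1], [0, 0, -0.075, 0, 0, 0, 1], [0, 0, -0.12, 0, 0, 0, 1], [0.03, 0.008, -0.155, 0, 0, 0, 1], [0.07, 0.018, -0.174, 0, 0, 0, 1], [0.115, 0.03, -0.174, 0, 0, 0, 1], [0.16, 0.042, -0.174, 0, 0, 0, 1], [0.205, 0.054, -0.174, 0, 0, 0, 1], [0.25, 0.065, -0.174, 0, 0, 0, 1], [0.295, 0.077, -0.174, 0, 0, 0, 1]],
])

```text
time_s: 17.6
tool_pos: [0.6182, 0.0002, 0.199]
tool_rot: [180.0, -0.0, 93.9]
force: [0.6, -0.3, -2.4]
grip_width: 0.0638
```

>>> arm_command([
  [[0.045, 0.012, 0, 0, 0, 0, 1], [0.085, 0.022, 0, 0, 0, 0, 1], [0.125, 0.033, 0, 0, 0, 0, 1], [0.15, 0.04, 0, 0, 0, 0, 1], [0.172, 0.045, 0, 0, 0, 0, 1], [0.172, 0.045, 0, 0, 0, 0, 1], [0.172, 0.045, 0, 0, 0, 0, 1], [0.172, 0.045, 0, 0, 0, 0, 1]],
])

```text
time_s: 18.4
tool_pos: [0.6515, 0.1703, 0.1989]
tool_rot: [180.0, 0.1, 93.8]
force: [-0.4, -0.5, -2.7]
grip_width: 0.0633
```

```bash
python3 - <<'E'
from h import *
print(get_obs()["grip_width"]);plan(r2w([.05,-.004,.073]),93.95)
E
```

```text
0.06330598509349065
t 18.4 at [0.6515 0.1703 0.1989] [1.7999e+02 8.0000e-02 9.3780e+01] -> shift [0.0024 0.0005 0.1259] turn [ 0.01  0.08 -0.17] rows>= 2.518472518943118
```

>>> arm_command([
  [[0.002, 0, 0.03, 0, 0, 0, 1], [0.002, 0, 0.065, 0, 0, 0, 1], [0.002, 0, 0.095, 0, 0, 0, 1], [0.002, 0, 0.115, 0, 0, 0, 1], [0.002, 0, 0.122, 0, 0, 0, 1], [0.002, 0, 0.125, 0, 0, 0, 1], [0.002, 0, 0.127, 0, 0, 0, 1], [0.002, 0, 0.128, 0, 0, 0, 1], [0.002, 0, 0.128, 0, 0, 0, 1]],
])

```text
time_s: 19.3
tool_pos: [0.6518, 0.1751, 0.0719]
tool_rot: [179.9, -0.0, 94.0]
force: [-0.7, 0.2, -2.1]
grip_width: 0.0633
```

>>> arm_command([
  [[0, 0, 0.001, 0, 0, 0, 1], [0, 0, 0.002, 0, 0, 0, 1], [0, 0, 0.002, 0, 0, 0, 1]],
])

```text
time_s: 19.6
tool_pos: [0.6519, 0.1752, 0.0716]
tool_rot: [179.9, -0.1, 94.0]
force: [-3.3, -0.7, 9.0]
grip_width: 0.0632
```

Contact made. Release and go back up.

>>> arm_command([
  [[0, 0, 0, 0, 0, 0, -0.8], [0, 0, 0, 0, 0, 0, -0.8], [0, 0, 0, 0, 0, 0, -0.8], [0, 0, -0.03, 0, 0, 0, -0.8], [0, 0, -0.08, 0, 0, 0, -0.9], [0, 0, -0.13, 0, 0, 0, -1], [0, 0, -0.13, 0, 0, 0, -1], [0, 0, -0.13, 0, 0, 0, -1]],
])

```text
time_s: 20.4
tool_pos: [0.6521, 0.1752, 0.2005]
tool_rot: [179.8, -0.1, 94.0]
force: [0.2, -0.6, -0.7]
grip_width: 0.0865
```

```bash
python3 - <<'E'
from h import *
find()
plan([.5728,-.1708,.2],94)
E
```

```text
scene tin1 0.62 (np.int64(285), np.int64(223))  (array([0.6596, 0.1271]), 0.0545, 0.1059, 'rack', array([ 0.0546, -0.05  ,  0.1059]))
scene tin1 0.61 (np.int64(311), np.int64(224))  (array([0.6638, 0.1499]), 0.0626, 0.1059, 'rack', array([ 0.0603, -0.0275,  0.1059]))
scene tin1 0.32 (np.int64(297), np.int64(216)) pink (array([0.6426, 0.1455]), 0.0642, 0.106, 'rack', array([ 0.0389, -0.0304,  0.106 ]))
scene jar1 0.83 (np.int64(186), np.int64(221))  (array([ 0.5729, -0.1709]), 0.0249, 0.0406, 'rack', array([-0.0524, -0.3413,  0.0406]))
scene jar1 0.82 (np.int64(105), np.int64(201))  (array([ 0.4615, -0.4107]), 0.0253, 0.0401, 'rack', array([-0.1801, -0.5728,  0.0401]))
scene jar1 0.73 (np.int64(144), np.int64(177)) pink (array([ 0.3846, -0.2882]), 0.0546, 0.0407, 'rack', array([-0.2483, -0.4454,  0.0407]))
scene jar1 0.72 (np.int64(168), np.int64(176)) pink (array([ 0.3608, -0.2362]), 0.0433, 0.0405, 'rack', array([-0.2685, -0.3919,  0.0405]))
scene jar1 0.55 (np.int64(342), np.int64(156))  none
side tin1 0.95 (np.int64(280), np.int64(176))  (array([0.6486, 0.1141]), 0.0469, 0.1052, '
[... 412 characters left out ...]
k (array([ 0.3606, -0.2395]), 0.0456, 0.0398, 'rack', array([-0.269 , -0.3951,  0.0398]))
side jar1 0.75 (np.int64(265), np.int64(261))  (array([ 0.5749, -0.1715]), 0.0251, 0.04, 'rack', array([-0.0505, -0.3421,  0.04  ]))
side jar1 0.74 (np.int64(224), np.int64(108))  none
side jar1 0.68 (np.int64(230), np.int64(344))  (array([ 0.4637, -0.4124]), 0.0247, 0.0398, 'rack', array([-0.1781, -0.5747,  0.0398]))
side jar1 0.59 (np.int64(224), np.int64(298))  (array([ 0.4525, -0.2884]), 0.0243, 0.0399, 'rack', array([-0.1807, -0.4502,  0.0399]))
t 20.7 at [0.6504 0.1749 0.197 ] [-1.7985e+02  5.0000e-02  9.3960e+01] -> shift [-0.3395 -0.1013 -0.0024] turn [-0.15  0.05 -0.04] rows>= 7.085413736337932
```

>>> arm_command([
  [[-0.045, -0.013, 0, 0, 0, 0, -1], [-0.09, -0.027, 0, 0, 0, 0, -1], [-0.135, -0.04, 0, 0, 0, 0, -1], [-0.18, -0.053, 0, 0, 0, 0, -1], [-0.225, -0.067, 0, 0, 0, 0, -1], [-0.27, -0.08, 0.01, 0, 0, 0, -1], [-0.315, -0.093, 0.04, 0, 0, 0, -1], [-0.34, -0.101, 0.07, 0, 0, 0, -1], [-0.34, -0.101, 0.08, 0, 0, 0, -1], [-0.34, -0.101, 0.08, 0, 0, 0, -1]],
])

```text
time_s: 21.7
tool_pos: [0.5719, -0.1712, 0.1162]
tool_rot: [-179.7, -0.1, 93.8]
force: [0.2, 0.8, -0.1]
grip_width: 0.0869
```

>>> arm_command([
  [[0, 0, 0, 0, 0, 0, -1], [0, 0, 0, 0, 0, 0, -1]],
])

```text
time_s: 21.9
tool_pos: [0.5753, -0.1695, 0.1198]
tool_rot: [179.9, -0.0, 94.1]
force: [0.2, -0.5, 0.3]
grip_width: 0.0867
```

```bash
python3 - <<'E'
from h import *
plan([.5735,-.171,.014],94)
b=read_camera("scene")["img"]
cv2.imwrite("pics/s6.png",cv2.resize(b[130:270,240:370,::-1],None,fx=4,fy=4))
E
```

```text
t 21.9 at [ 0.5753 -0.1695  0.1198] [ 1.7988e+02 -1.0000e-02  9.4120e+01] -> shift [-0.0014 -0.0022  0.1058] turn [ 0.12 -0.01  0.12] rows>= 2.116774730353049
```

View pics/s6.png

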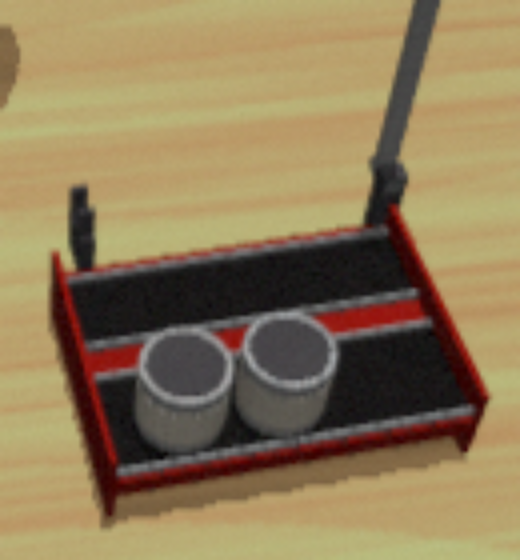

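>>> arm_command([
  [[-0.001, -0.002, 0.03, 0, 0, 0, -1], [-0.001, -0.002, 0.065, 0, 0, 0, -1], [-0.001, -0.002, 0.095, 0, 0, 0, -1], [-0.001, -0.002, 0.105, 0, 0, 0, -1], [-0.001, -0.002, 0.105, 0, 0, 0, 0.8], [-0.001, -0.002, 0.105, 0, 0, 0, 0.8], [-0.001, -0.002, 0.105, 0, 0, 0, 0.8], [-0.001, -0.002, 0.105, 0, 0, 0, 0.8], [-0.001, -0.002, 0.105, 0, 0, 0, 0.8], [-0.001, -0.002, 0.105, 0, 0, 0, 0.8]],
], newtons=20)

```text
time_s: 22.95
tool_pos: [0.5721, -0.1723, 0.0143]
tool_rot: [180.0, -0.0, 94.0]
force: [0.3, 0.5, 3.8]
grip_width: 0.0478
```

>>> arm_command([
  [[0, 0, 0, 0, 0, 0, 1], [0, 0, 0, 0, 0, 0, 1], [0, 0, 0, 0, 0, 0, 1]],
])

```text
time_s: 23.25
tool_pos: [0.5722, -0.1723, 0.0143]
tool_rot: [180.0, -0.0, 94.0]
force: [-1.4, 0.6, 5.4]
grip_width: 0.0476
```

```bash
python3 - <<'E'
from h import *
print(get_obs()["grip_width"]);plan(r2w([-.05,-.097,.2]),93.95)
E
```

```text
0.04756886309664411
t 23.25 at [ 0.5722 -0.1723  0.0143] [ 1.7997e+02 -1.0000e-02  9.3960e+01] -> shift [ 0.2457  0.0034 -0.1857] turn [ 0.03 -0.01  0.01] rows>= 6.159442186234387
```

>>> arm_command([
  [[0, 0, -0.03, 0, 0, 0, 1], [0, 0, -0.07, 0, 0, 0, 1], [0, 0, -0.11, 0, 0, 0, 1], [0.03, 0.001, -0.15, 0, 0, 0, 1], [0.07, 0.001, -0.165, 0, 0, 0, 1], [0.115, 0.002, -0.165, 0, 0, 0, 1], [0.16, 0.002, -0.165, 0, 0, 0, 1], [0.2, 0.003, -0.165, 0, 0, 0, 1], [0.23, 0.003, -0.165, 0, 0, 0, 1], [0.245, 0.003, -0.165, 0, 0, 0, 1]],
])

```text
time_s: 24.25
tool_pos: [0.5572, 0.0762, 0.178]
tool_rot: [-179.9, -0.1, 94.2]
force: [0.2, -0.5, -1.3]
grip_width: 0.0471
```

>>> arm_command([
  [[0, 0, 0, 0, 0, 0, 1], [0, 0, 0, 0, 0, 0, 1], [0, 0, 0, 0, 0, 0, 1]],
])

```text
time_s: 24.55
tool_pos: [0.5583, 0.0694, 0.1787]
tool_rot: [180.0, 0.1, 93.7]
force: [0.4, -0.0, -1.4]
grip_width: 0.0476
```

```bash
python3 - <<'E'
from h import *
print(get_obs()["grip_width"]);plan(r2w([-.05,-.097,.0595]),93.95)
E
```

```text
0.047630150845332495
t 24.55 at [0.5583 0.0694 0.1787] [1.800e+02 6.000e-02 9.374e+01] -> shift [0.0037 0.0004 0.1192] turn [ 0.    0.06 -0.21] rows>= 2.3848802447797453
```

>>> arm_command([
  [[0.003, 0, 0.03, 0, 0, 0, 1], [0.003, 0, 0.065, 0, 0, 0, 1], [0.003, 0, 0.095, 0, 0, 0, 1], [0.003, 0, 0.108, 0, 0, 0, 1], [0.003, 0, 0.115, 0, 0, 0, 1], [0.003, 0, 0.118, 0, 0, 0, 1], [0.003, 0, 0.12, 0, 0, 0, 1], [0.003, 0, 0.12, 0, 0, 0, 1], [0.003, 0, 0.12, 0, 0, 0, 1]],
])

```text
time_s: 25.45
tool_pos: [0.5585, 0.0755, 0.0597]
tool_rot: [179.9, -0.0, 94.0]
force: [-0.5, -0.2, -0.9]
grip_width: 0.0472
```

>>> arm_command([
  [[0, 0, 0.001, 0, 0, 0, 1], [0, 0, 0.002, 0, 0, 0, 1], [0, 0, 0.002, 0, 0, 0, 1]],
])

```text
time_s: 25.75
tool_pos: [0.5586, 0.0756, 0.0592]
tool_rot: [179.9, -0.1, 94.0]
force: [-3.8, -1.2, 11.4]
grip_width: 0.0476
```

>>> arm_command([
  [[0, 0, 0, 0, 0, 0, -0.5], [0, 0, 0, 0, 0, 0, -0.5], [0, 0, 0, 0, 0, 0, -0.5], [0, 0, -0.03, 0, 0, 0, -0.5], [0, 0, -0.08, 0, 0, 0, -0.9], [0, 0, -0.13, 0, 0, 0, -1], [0, 0, -0.13, 0, 0, 0, -1], [0, 0, -0.13, 0, 0, 0, -1]],
])

```text
time_s: 26.55
tool_pos: [0.5586, 0.0755, 0.188]
tool_rot: [179.8, -0.1, 94.0]
force: [-0.7, -0.0, -0.7]
grip_width: 0.085
```

```bash
python3 - <<'E'
from h import *
find()
plan([.452,-.2875,.19],94)
E
```

```text
scene tin1 0.84 (np.int64(309), np.int64(223))  (array([0.659 , 0.1473]), 0.0645, 0.1059, 'rack', array([ 0.0553, -0.0298,  0.1059]))
scene tin1 0.56 (np.int64(286), np.int64(225))  (array([0.6626, 0.1275]), 0.0556, 0.1058, 'rack', array([ 0.0576, -0.0497,  0.1058]))
scene jar1 0.78 (np.int64(146), np.int64(194))  (array([ 0.4518, -0.2858]), 0.0252, 0.0404, 'rack', array([-0.1812, -0.4475,  0.0404]))
scene jar1 0.67 (np.int64(105), np.int64(204))  (array([ 0.4623, -0.4094]), 0.026, 0.0404, 'rack', array([-0.1792, -0.5716,  0.0404]))
scene jar1 0.66 (np.int64(143), np.int64(172)) pink (array([ 0.3538, -0.2806]), 0.0422, 0.0405, 'rack', array([-0.2786, -0.4357,  0.0405]))
scene jar1 0.56 (np.int64(268), np.int64(201))  (array([0.5437, 0.0727]), 0.0405, 0.0852, 'rack', array([-0.0648, -0.0963,  0.0852]))
scene jar1 0.47 (np.int64(170), np.int64(175)) pink (array([ 0.3591, -0.2164]), 0.0246, 0.0403, 'rack', array([-0.2688, -0.3719,  0.0403]))
side tin1 0.74 (np.int64(282), np.int64(177))  (array([0.6534, 0.1129]), 0.0433, 0.1053, 'rack', array([ 0.0474, -0.0637,  0.1053]))
side tin1 0.59
[... 256 characters left out ...]
de jar1 0.85 (np.int64(182), np.int64(303)) pink (array([ 0.357 , -0.3017]), 0.0244, 0.0398, 'rack', array([-0.2768, -0.4569,  0.0398]))
side jar1 0.64 (np.int64(231), np.int64(346))  (array([ 0.4647, -0.412 ]), 0.0247, 0.0395, 'rack', array([-0.177 , -0.5744,  0.0395]))
side jar1 0.58 (np.int64(188), np.int64(273)) pink (array([ 0.3605, -0.2399]), 0.0464, 0.0398, 'rack', array([-0.2691, -0.3955,  0.0398]))
side jar1 0.53 (np.int64(255), np.int64(190))  (array([0.5429, 0.0727]), 0.0417, 0.0844, 'rack', array([-0.0655, -0.0962,  0.0844]))
t 26.85 at [0.557  0.0752 0.1852] [-1.7985e+02  4.0000e-02  9.3960e+01] -> shift [-0.3546 -0.1298 -0.0042] turn [-0.15  0.04 -0.04] rows>= 7.552047876773689
```

Jar placed. Next jar at (0.4524, -0.2875).

>>> arm_command([
  [[-0.045, -0.016, -0.005, 0, 0, 0, -1], [-0.09, -0.033, -0.005, 0, 0, 0, -1], [-0.135, -0.05, -0.005, 0, 0, 0, -1], [-0.18, -0.066, -0.005, 0, 0, 0, -1], [-0.225, -0.082, -0.005, 0, 0, 0, -1], [-0.27, -0.1, 0, 0, 0, 0, -1], [-0.315, -0.116, 0.02, 0, 0, 0, -1], [-0.354, -0.13, 0.05, 0, 0, 0, -1], [-0.354, -0.13, 0.07, 0, 0, 0, -1], [-0.354, -0.13, 0.07, 0, 0, 0, -1]],
])

```text
time_s: 27.85
tool_pos: [0.4492, -0.2871, 0.1134]
tool_rot: [-179.6, -0.1, 93.7]
force: [-0.3, 0.6, -0.6]
grip_width: 0.0869
```

>>> arm_command([
  [[0, 0, 0, 0, 0, 0, -1], [0, 0, 0, 0, 0, 0, -1]],
])

```text
time_s: 28.05
tool_pos: [0.4539, -0.2859, 0.1177]
tool_rot: [179.9, 0.0, 94.1]
force: [0.4, -0.0, 0.8]
grip_width: 0.087
```

```bash
python3 - <<'E'
from h import *
plan([.4524,-.2875,.014],94)
a=read_camera("wrist")["img"]
cv2.imwrite("pics/w7.png",a[:,:,::-1])
E
```

```text
t 28.05 at [ 0.4539 -0.2859  0.1177] [1.7991e+02 1.0000e-02 9.4090e+01] -> shift [-0.0014 -0.0018  0.1037] turn [0.09 0.01 0.09] rows>= 2.0747618798113368
```

View pics/w7.png

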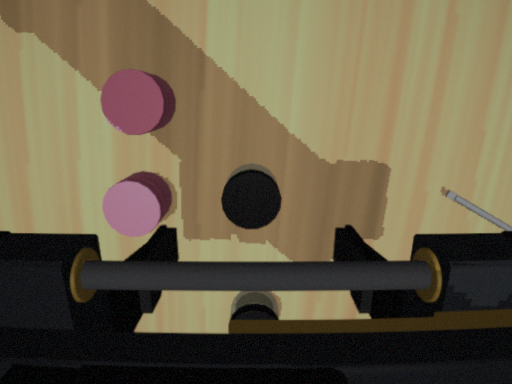

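>>> arm_command([
  [[-0.001, -0.002, 0.03, 0, 0, 0, -0.6], [-0.001, -0.002, 0.06, 0, 0, 0, -0.6], [-0.001, -0.002, 0.09, 0, 0, 0, -0.6], [-0.001, -0.002, 0.103, 0, 0, 0, -0.6], [-0.001, -0.002, 0.103, 0, 0, 0, 0.8], [-0.001, -0.002, 0.103, 0, 0, 0, 0.8], [-0.001, -0.002, 0.103, 0, 0, 0, 0.8], [-0.001, -0.002, 0.103, 0, 0, 0, 0.8], [-0.001, -0.002, 0.103, 0, 0, 0, 1], [-0.001, -0.002, 0.103, 0, 0, 0, 1]],
], newtons=20)

```text
time_s: 29.1
tool_pos: [0.4517, -0.2885, 0.0152]
tool_rot: [179.9, 0.0, 94.0]
force: [0.0, 1.3, 6.2]
grip_width: 0.0474
```

```bash
python3 - <<'E'
from h import *
print(get_obs()["grip_width"]);plan(r2w([-.05,-.042,.18]),93.95)
E
```

```text
0.04743454281246279
t 29.1 at [ 0.4517 -0.2885  0.0152] [1.7986e+02 3.0000e-02 9.3960e+01] -> shift [ 0.4081  0.1319 -0.1647] turn [0.14 0.03 0.01] rows>= 9.18867553113986
```

>>> arm_command([
  [[0, 0, -0.03, 0, 0, 0, 1], [0, 0, -0.07, 0, 0, 0, 1], [0, 0, -0.11, 0, 0, 0, 1], [0.03, 0.01, -0.15, 0, 0, 0, 1], [0.07, 0.023, -0.165, 0, 0, 0, 1], [0.115, 0.037, -0.165, 0, 0, 0, 1], [0.16, 0.052, -0.165, 0, 0, 0, 1], [0.205, 0.066, -0.165, 0, 0, 0, 1], [0.25, 0.081, -0.165, 0, 0, 0, 1], [0.295, 0.095, -0.165, 0, 0, 0, 1]],
])

```text
time_s: 30.1
tool_pos: [0.5252, 0.0148, 0.1792]
tool_rot: [179.9, -0.0, 93.9]
force: [2.0, 0.3, -1.0]
grip_width: 0.0476
```

>>> arm_command([
  [[0.045, 0.014, 0, 0, 0, 0, 1], [0.08, 0.026, 0, 0, 0, 0, 1], [0.105, 0.034, 0, 0, 0, 0, 1], [0.113, 0.037, 0, 0, 0, 0, 1], [0.113, 0.037, 0, 0, 0, 0, 1], [0.113, 0.037, 0, 0, 0, 0, 1], [0.113, 0.037, 0, 0, 0, 0, 1]],
])

```text
time_s: 30.8
tool_pos: [0.5541, 0.1257, 0.1789]
tool_rot: [180.0, 0.0, 93.8]
force: [-0.5, -0.4, -2.1]
grip_width: 0.0474
```

```bash
python3 - <<'E'
from h import *
print(get_obs()["grip_width"]);plan(r2w([-.05,-.042,.06]),93.95)
E
```

```text
0.047384360711402236
t 30.8 at [0.5541 0.1257 0.1789] [1.7999e+02 3.0000e-02 9.3760e+01] -> shift [0.0022 0.0007 0.1189] turn [ 0.01  0.03 -0.19] rows>= 2.37908985658463
```

>>> arm_command([
  [[0.001, 0, 0.03, 0, 0, 0, 1], [0.001, 0, 0.065, 0, 0, 0, 1], [0.001, 0, 0.095, 0, 0, 0, 1], [0.001, 0, 0.108, 0, 0, 0, 1], [0.001, 0, 0.115, 0, 0, 0, 1], [0.001, 0, 0.118, 0, 0, 0, 1], [0.001, 0, 0.12, 0, 0, 0, 1], [0.001, 0, 0.121, 0, 0, 0, 1], [0.001, 0, 0.121, 0, 0, 0, 1]],
])

```text
time_s: 31.7
tool_pos: [0.5551, 0.1291, 0.0602]
tool_rot: [179.9, -0.1, 93.9]
force: [-3.6, -1.2, 5.9]
grip_width: 0.0474
```

>>> arm_command([
  [[0, 0, 0, 0, 0, 0, -0.5], [0, 0, 0, 0, 0, 0, -0.5], [0, 0, 0, 0, 0, 0, -0.5], [0, 0, -0.03, 0, 0, 0, -0.5], [0, 0, -0.08, 0, 0, 0, -0.9], [0, 0, -0.12, 0, 0, 0, -1], [0, 0, -0.12, 0, 0, 0, -1], [0, 0, -0.12, 0, 0, 0, -1]],
])

```text
time_s: 32.5
tool_pos: [0.5548, 0.1295, 0.1789]
tool_rot: [179.9, -0.1, 94.0]
force: [-0.8, -0.2, -0.1]
grip_width: 0.0848
```

```bash
python3 - <<'E'
from h import *
find()
plan([.463,-.411,.18],94)
a=read_camera("wrist")["img"]; b=read_camera("scene")["img"]
cv2.imwrite("pics/w8.png",cv2.resize(np.hstack([a,b])[:,:,::-1],(800,300)))
E
```

```text
scene tin1 0.66 (np.int64(308), np.int64(226))  (array([0.6597, 0.1455]), 0.0655, 0.1059, 'rack', array([ 0.056 , -0.0317,  0.1059]))
scene tin1 0.58 (np.int64(287), np.int64(226))  (array([0.6644, 0.1283]), 0.057, 0.1058, 'rack', array([ 0.0594, -0.0491,  0.1058]))
scene jar1 0.79 (np.int64(144), np.int64(176)) pink (array([ 0.3574, -0.2786]), 0.0451, 0.0403, 'rack', array([-0.2748, -0.4339,  0.0403]))
scene jar1 0.75 (np.int64(268), np.int64(201))  (array([0.5428, 0.095 ]), 0.0484, 0.0855, 'rack', array([-0.0641, -0.074 ,  0.0855]))
scene jar1 0.67 (np.int64(286), np.int64(198))  (array([0.561, 0.11 ]), 0.0453, 0.0855, 'rack', array([-0.0449, -0.0602,  0.0855]))
scene jar1 0.67 (np.int64(169), np.int64(177)) pink (array([ 0.3586, -0.2158]), 0.0251, 0.0407, 'rack', array([-0.2693, -0.3713,  0.0407]))
scene jar1 0.54 (np.int64(105), np.int64(202))  (array([ 0.4623, -0.4111]), 0.0255, 0.0401, 'rack', array([-0.1793, -0.5733,  0.0401]))
side tin1 0.84 (np.int64(281), np.int64(175))  (array([0.6504, 0.1157]), 0.0495, 0.1053, 'rack', array([ 0.0446, -0.0607,  0.1053]))
side tin1 0.53 (np
[... 436 characters left out ...]
5]))
side jar1 0.67 (np.int64(249), np.int64(174))  (array([0.5534, 0.1079]), 0.0453, 0.085, 'rack', array([-0.0527, -0.0618,  0.085 ]))
side jar1 0.65 (np.int64(183), np.int64(302)) pink (array([ 0.3571, -0.3006]), 0.0251, 0.0397, 'rack', array([-0.2766, -0.4558,  0.0397]))
side jar1 0.61 (np.int64(255), np.int64(188))  (array([0.5405, 0.0817]), 0.0457, 0.0848, 'rack', array([-0.0674, -0.0871,  0.0848]))
side jar1 0.55 (np.int64(228), np.int64(346))  (array([ 0.4635, -0.4122]), 0.0246, 0.0396, 'rack', array([-0.1782, -0.5745,  0.0396]))
t 32.8 at [0.5533 0.129  0.1764] [-1.7987e+02  5.0000e-02  9.3960e+01] -> shift [-0.5325 -0.1274 -0.0029] turn [-0.13  0.05 -0.04] rows>= 10.950899226300228
```

View pics/w8.png

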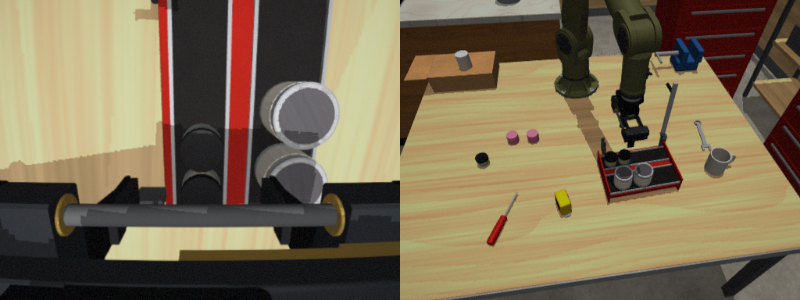

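Two tins and two jars stand in the rack. The last jar is at about (0.463, -0.4115).

>>> arm_command([
  [[-0.048, -0.012, -0.005, 0, 0, 0, -1], [-0.096, -0.023, -0.005, 0, 0, 0, -1], [-0.144, -0.034, -0.005, 0, 0, 0, -1], [-0.192, -0.046, -0.005, 0, 0, 0, -1], [-0.24, -0.058, -0.005, 0, 0, 0, -1], [-0.288, -0.069, -0.005, 0, 0, 0, -1], [-0.336, -0.08, 0, 0, 0, 0, -1], [-0.38, -0.092, 0, 0, 0, 0, -1], [-0.42, -0.101, 0, 0, 0, 0, -1], [-0.46, -0.11, 0.0, 0, 0, 0, -1]],
])

```text
time_s: 33.9
tool_pos: [0.4755, -0.3389, 0.1776]
tool_rot: [180.0, -0.0, 93.9]
force: [0.3, 0.1, 0.1]
grip_width: 0.0868
```

>>> arm_command([
  [[-0.04, -0.009, 0.03, 0, 0, 0, -1], [-0.072, -0.017, 0.06, 0, 0, 0, -1], [-0.072, -0.017, 0.06, 0, 0, 0, -1], [-0.072, -0.017, 0.06, 0, 0, 0, -1], [-0.072, -0.017, 0.06, 0, 0, 0, -1]],
])

```text
time_s: 34.4
tool_pos: [0.4654, -0.4093, 0.1184]
tool_rot: [179.9, -0.0, 94.1]
force: [0.2, -0.3, 0.6]
grip_width: 0.087
```

```bash
python3 - <<'E'
from h import *
plan([.463,-.4115,.014],94)
a=read_camera("wrist")["img"]
cv2.imwrite("pics/w9.png",a[:,:,::-1])
E
```

```text
t 34.4 at [ 0.4654 -0.4093  0.1184] [ 1.7992e+02 -2.0000e-02  9.4050e+01] -> shift [-0.0021 -0.0027  0.1044] turn [ 0.08 -0.02  0.05] rows>= 2.088625595591611
```

View pics/w9.png

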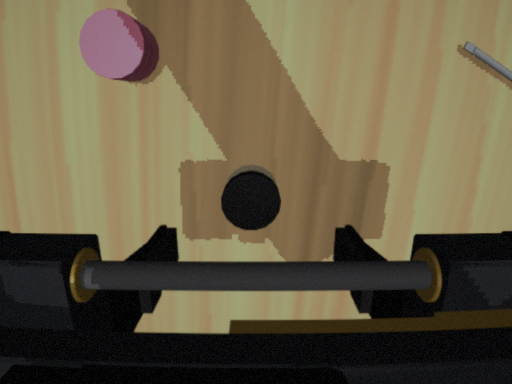

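>>> arm_command([
  [[-0.001, -0.002, 0.03, 0, 0, 0, -0.8], [-0.001, -0.002, 0.06, 0, 0, 0, -0.8], [-0.001, -0.002, 0.09, 0, 0, 0, -0.8], [-0.001, -0.002, 0.104, 0, 0, 0, -0.8], [-0.001, -0.002, 0.104, 0, 0, 0, 0.8], [-0.001, -0.002, 0.104, 0, 0, 0, 0.8], [-0.001, -0.002, 0.104, 0, 0, 0, 0.8], [-0.001, -0.002, 0.104, 0, 0, 0, 0.8], [-0.001, -0.002, 0.104, 0, 0, 0, 1], [-0.001, -0.002, 0.104, 0, 0, 0, 1]],
], newtons=20)

```text
time_s: 35.45
tool_pos: [0.4626, -0.412, 0.0149]
tool_rot: [179.9, 0.0, 94.0]
force: [-1.5, 1.0, 6.0]
grip_width: 0.0477
```

```bash
python3 - <<'E'
from h import *
print(get_obs()["grip_width"]);plan(r2w([-.05,.012,.18]),93.95)
E
```

```text
0.04774599967367501
t 35.45 at [ 0.4626 -0.412   0.0149] [1.7993e+02 4.0000e-02 9.3960e+01] -> shift [ 0.5861  0.1294 -0.1654] turn [0.07 0.04 0.01] rows>= 12.451120466533347
```

>>> arm_command([
  [[0, 0, -0.03, 0, 0, 0, 1], [0, 0, -0.07, 0, 0, 0, 1], [0, 0, -0.11, 0, 0, 0, 1], [0.03, 0.007, -0.15, 0, 0, 0, 1], [0.07, 0.016, -0.165, 0, 0, 0, 1], [0.115, 0.026, -0.165, 0, 0, 0, 1], [0.16, 0.036, -0.165, 0, 0, 0, 1], [0.205, 0.046, -0.165, 0, 0, 0, 1], [0.25, 0.056, -0.165, 0, 0, 0, 1], [0.295, 0.066, -0.165, 0, 0, 0, 1]],
])

```text
time_s: 36.45
tool_pos: [0.5073, -0.1106, 0.1786]
tool_rot: [180.0, -0.0, 93.9]
force: [1.5, 0.1, -1.2]
grip_width: 0.0477
```

>>> arm_command([
  [[0.045, 0.01, 0, 0, 0, 0, 1], [0.09, 0.02, 0, 0, 0, 0, 1], [0.135, 0.03, 0, 0, 0, 0, 1], [0.18, 0.04, 0, 0, 0, 0, 1], [0.22, 0.049, 0, 0, 0, 0, 1], [0.255, 0.056, 0, 0, 0, 0, 1], [0.28, 0.062, 0, 0, 0, 0, 1], [0.29, 0.063, 0, 0, 0, 0, 1], [0.29, 0.063, 0, 0, 0, 0, 1], [0.29, 0.063, 0, 0, 0, 0, 1]],
])

```text
time_s: 37.45
tool_pos: [0.5504, 0.1789, 0.1785]
tool_rot: [-180.0, 0.1, 93.8]
force: [0.7, -0.8, -0.7]
grip_width: 0.0474
```

```bash
python3 - <<'E'
from h import *
print(get_obs()["grip_width"]);plan(r2w([-.05,.012,.06]),93.95)
E
```

```text
0.04741843276154603
t 37.45 at [0.5504 0.1789 0.1785] [-1.7997e+02  7.0000e-02  9.3850e+01] -> shift [0.0029 0.0008 0.1185] turn [-0.03  0.07 -0.1 ] rows>= 2.371673214291418
```

>>> arm_command([
  [[0.001, 0, 0.03, 0, 0, 0, 1], [0.001, 0, 0.065, 0, 0, 0, 1], [0.001, 0, 0.095, 0, 0, 0, 1], [0.001, 0, 0.108, 0, 0, 0, 1], [0.001, 0, 0.115, 0, 0, 0, 1], [0.001, 0, 0.118, 0, 0, 0, 1], [0.001, 0, 0.12, 0, 0, 0, 1], [0.001, 0, 0.121, 0, 0, 0, 1], [0.001, 0, 0.121, 0, 0, 0, 1]],
])

```text
time_s: 38.35
tool_pos: [0.5516, 0.1821, 0.0598]
tool_rot: [179.9, -0.0, 93.9]
force: [-1.3, -1.5, 5.9]
grip_width: 0.0472
```

>>> arm_command([
  [[0, 0, 0, 0, 0, 0, -0.5], [0, 0, 0, 0, 0, 0, -0.5], [0, 0, 0, 0, 0, 0, -0.5], [0, 0, -0.03, 0, 0, 0, -0.5], [0, 0, -0.08, 0, 0, 0, -0.9], [0, 0, -0.13, 0, 0, 0, -1], [-0.05, 0, -0.17, 0, 0, 0, -1], [-0.1, 0, -0.21, 0, 0, 0, -1], [-0.15, 0, -0.24, 0, 0, 0, -1], [-0.2, 0, -0.25, 0, 0, 0, -1]],
])

```text
time_s: 39.35
tool_pos: [0.5626, 0.0153, 0.2978]
tool_rot: [179.8, -0.1, 94.1]
force: [1.7, 0.3, -1.0]
grip_width: 0.0867
```

```bash
cat >> h.py <<'E'
def stock():
    """hough circles on a top-down grid made from both depth clouds at the top heights"""
    for n in ("scene","side"):
        c=read_camera(n); W=w2r(cloud(c)).reshape(-1,3)
        for name,z,r,x0 in (("tin",.105,.032,.05),("jar",.085,.024,-.05)):
            s=W[(abs(W[:,2]-z)<.006)&(abs(W[:,0]-x0)<.045)&(abs(W[:,1])<.13)]
            if name=="jar": s=s[s[:,0]>-.085]
            if len(s)<20: print(n,name,"few"); continue
            m=3 if name=="jar" else 2
            _,lab,ctr=cv2.kmeans(s[:,:2].astype(np.float32),m,None,(3,50,1e-5),10,cv2.KMEANS_PP_CENTERS)
            out=[]
            for i in np.argsort(ctr[:,1]):
                (x,y),rr=cv2.minEnclosingCircle(s[lab.ravel()==i][:,:2].astype(np.float32)); out.append((round(x,4),round(y,4),round(rr,4),round(float(np.median(s[lab.ravel()==i][:,2])),4)))
            print(n,name,out)
E
python3 - <<'E'
from h import *
stock(); barstate()
print(get_obs()["tool_pos"],get_obs()["qpos"])
b=read_camera("scene")["img"]
cv2.imwrite("pics/s10.png",cv2.resize(b[130:270,240:370,::-1],None,fx=4,fy=4))
b=read_camera("side")["img"]
cv2.imwrite("pics/s11.png",cv2.resize(b[90:240,190:340,::-1],None,fx=4,fy=4))
E
```

```text
scene tin [(0.0483, -0.0709, 0.0339, 0.1058), (0.0493, 0.0004, 0.034, 0.106)]
scene jar [(-0.0495, -0.0918, 0.0254, 0.0853), (-0.0495, -0.0392, 0.0249, 0.0854), (-0.049, 0.0126, 0.0252, 0.0857)]
side tin [(0.0507, -0.0743, 0.0341, 0.1055), (0.0527, -0.0035, 0.0372, 0.1053)]
side jar [(-0.0473, -0.0945, 0.0247, 0.085), (-0.0456, -0.0439, 0.0257, 0.0851), (-0.0457, 0.008, 0.0271, 0.0845)]
scene bar pts 383 q 1.586 mean [-0.1105  0.1284  0.2239] min [-0.124 -0.103  0.088] max [-0.099  0.143  0.337]
side bar pts 183 q 1.579 mean [-0.111   0.101   0.1824] min [-0.123 -0.115  0.08 ] max [-0.099  0.143  0.336]
[0.56220395 0.01434083 0.29593002] [-35.18122287   6.28500443  34.0747768   90.44862184  -3.58408462
  84.25799703   2.85119011]
```

View pics/s10.png

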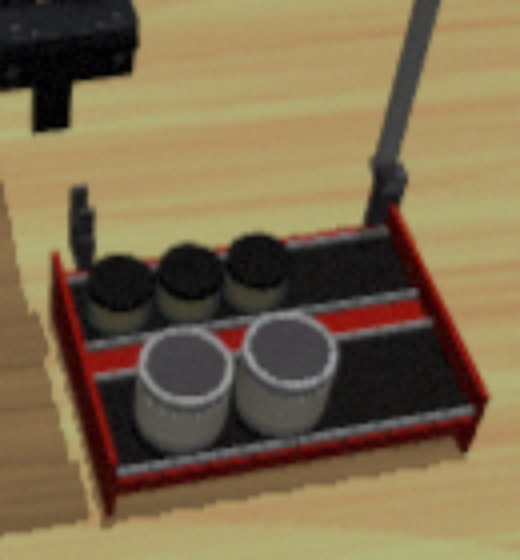

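View pics/s11.png

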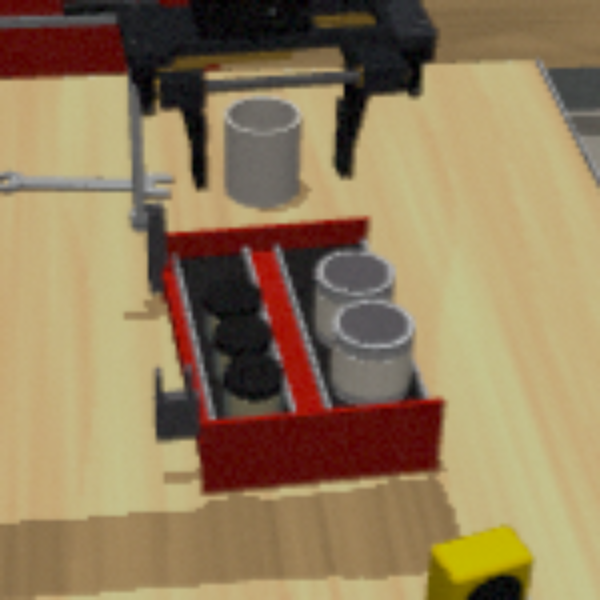

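```bash
python3 - <<'E'
from h import *
print(r2w([-.148,.131,.28]));plan(r2w([-.148,.131,.39]),-176.05)
E
```

```text
[0.44502751 0.2936937  0.28      ]
t 39.65 at [0.5616 0.0173 0.2945] [-1.7994e+02 -4.0000e-02  9.4060e+01] -> shift [ 0.284  -0.0968 -0.0952] turn [-2.000e-02 -8.000e-02 -8.989e+01] rows>= 10.464597515591656
```

>>> arm_command([
  [[0, -0.02, -0.03, 0, 0, -8, -1], [0, -0.04, -0.07, 0, 0, -16, -1], [0, -0.06, -0.095, 0, 0, -24, -1], [0, -0.08, -0.095, 0, 0, -32, -1], [0.04, -0.097, -0.095, 0, 0, -40, -1], [0.08, -0.097, -0.095, 0, 0, -48, -1], [0.12, -0.097, -0.095, 0, 0, -56, -1], [0.16, -0.097, -0.095, 0, 0, -64, -1], [0.2, -0.097, -0.095, 0, 0, -72, -1], [0.24, -0.097, -0.095, 0, 0, -80, -1]],
])

```text
time_s: 40.65
tool_pos: [0.447, 0.2519, 0.3894]
tool_rot: [-180.0, -0.1, 174.5]
force: [0.5, 0.1, -0.1]
grip_width: 0.0869
```

```bash
python3 - <<'E'
from h import *
plan(r2w([-.148,.131,.39]),-176.05); print(get_obs()["qpos"])
E
```

```text
t 40.65 at [0.447  0.2519 0.3894] [-1.7996e+02 -6.0000e-02  1.7450e+02] -> shift [ 0.006   0.0414 -0.0007] turn [-0.03 -0.07 -9.45] rows>= 1.0999242122496284
[-51.38907848  -0.47566021  18.96789567  85.89049855   0.1448921
  94.63307717  52.09166513]
```

>>> arm_command([
  [[0.003, 0.018, 0, 0, 0, -8, -1], [0.005, 0.034, 0, 0, 0, -9, -1], [0.005, 0.034, 0, 0, 0, -9, -1], [0.005, 0.034, 0, 0, 0, -9, -1], [0.005, 0.034, 0, 0, 0, -9, -1]],
])

```text
time_s: 41.15
tool_pos: [0.4477, 0.2814, 0.3905]
tool_rot: [-180.0, 0.0, -177.2]
force: [0.5, -0.6, 0.4]
grip_width: 0.0871
```

```bash
python3 - <<'E'
from h import *
plan(r2w([-.148,.131,.28]),-176.05)
a=read_camera("wrist")["img"]
cv2.imwrite("pics/w12.png",a[:,:,::-1])
E
```

```text
t 41.15 at [0.4477 0.2814 0.3905] [-1.7999e+02  2.0000e-02 -1.7725e+02] -> shift [0.0021 0.0124 0.1105] turn [-0.01  0.02 -1.2 ] rows>= 2.224117917167735
```

View pics/w12.png

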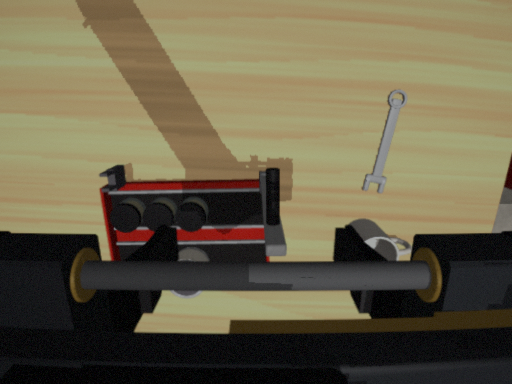

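>>> arm_command([
  [[0.003, 0.011, 0, 0, 0, -1, -1], [0.003, 0.011, 0.02, 0, 0, -1, -1], [0.003, 0.011, 0.05, 0, 0, -1, -1], [0.003, 0.011, 0.08, 0, 0, -1, -1], [0.003, 0.011, 0.108, 0, 0, -1, -1], [0.003, 0.011, 0.108, 0, 0, -1, -1], [0.003, 0.011, 0.108, 0, 0, -1, -1]],
])

```text
time_s: 41.9
tool_pos: [0.4435, 0.294, 0.283]
tool_rot: [180.0, 0.0, -176.0]
force: [0.5, 0.4, 1.8]
grip_width: 0.0868
```

```bash
python3 - <<'E'
from h import *
plan(r2w([-.148,.131,.28]),-176.05)
a=read_camera("wrist")["img"]; b=read_camera("side")["img"]
cv2.imwrite("pics/w13.png",cv2.resize(np.hstack([a,b])[:,:,::-1],(800,300)))
E
```

```text
t 41.9 at [0.4435 0.294  0.283 ] [ 179.98    0.   -176.04] -> shift [-0.0015 -0.0004  0.003 ] turn [0.02 0.   0.01] rows>= 0.06673991741066898
```

View pics/w13.png

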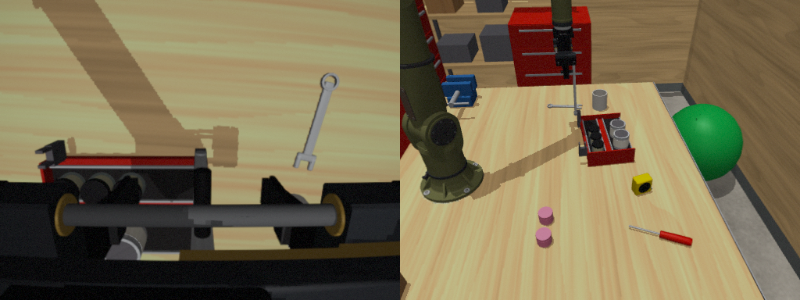

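>>> arm_command([
  [[0, 0, 0.003, 0, 0, 0, 1], [0, 0, 0.003, 0, 0, 0, 1], [0, 0, 0.003, 0, 0, 0, 1], [0, 0, 0.003, 0, 0, 0, 1], [0, 0, 0.003, 0, 0, 0, 1], [0, 0, 0.003, 0, 0, 0, 1], [0, 0, 0.003, 0, 0, 0, 1], [0, 0, 0.003, 0, 0, 0, 1], [0, 0, 0.003, 0, 0, 0, 1], [0, 0, 0.003, 0, 0, 0, 1]],
], newtons=35)

```text
time_s: 43.0
tool_pos: [0.4436, 0.2938, 0.2793]
tool_rot: [180.0, 0.0, -176.0]
force: [0.2, 1.4, 0.0]
grip_width: 0.0147
```

>>> arm_command([
  [[0, 0, 0, 0, 0, 0, 1], [0, 0, 0, 0, 0, 0, 1], [0, 0, 0, 0, 0, 0, 1], [0, 0, 0, 0, 0, 0, 1]],
])

```text
time_s: 43.4
tool_pos: [0.4436, 0.2939, 0.2793]
tool_rot: [180.0, 0.0, -176.0]
force: [0.8, 0.9, -1.5]
grip_width: 0.0106
```

```bash
python3 - <<'E'
import numpy as np
a=np.linspace(1.57,0,31)
for k in range(3):
    q0=a[10*k]
    print([[float(round(.2*(np.cos(q0)-np.cos(q)),3)),float(round(-.2*(np.sin(q)-np.sin(q0)),3))] for q in a[10*k+1:10*k+11]])
E
```

```text
[[-0.01, 0.0], [-0.021, 0.001], [-0.031, 0.002], [-0.042, 0.004], [-0.052, 0.007], [-0.062, 0.01], [-0.072, 0.013], [-0.081, 0.017], [-0.091, 0.022], [-0.1, 0.027]]
[[-0.009, 0.005], [-0.018, 0.011], [-0.026, 0.018], [-0.034, 0.025], [-0.041, 0.032], [-0.049, 0.039], [-0.055, 0.047], [-0.062, 0.056], [-0.068, 0.064], [-0.073, 0.073]]
[[-0.005, 0.009], [-0.009, 0.019], [-0.013, 0.028], [-0.017, 0.038], [-0.02, 0.048], [-0.022, 0.058], [-0.024, 0.069], [-0.026, 0.079], [-0.026, 0.089], [-0.027, 0.1]]
```

>>> arm_command([
  [[0, -0.01, 0, 0, 0, 0, 1], [0, -0.021, 0.001, 0, 0, 0, 1], [0, -0.031, 0.002, 0, 0, 0, 1], [0, -0.042, 0.004, 0, 0, 0, 1], [0, -0.052, 0.007, 0, 0, 0, 1], [0, -0.062, 0.01, 0, 0, 0, 1], [0, -0.072, 0.013, 0, 0, 0, 1], [0, -0.081, 0.017, 0, 0, 0, 1], [0, -0.091, 0.022, 0, 0, 0, 1], [0, -0.1, 0.027, 0, 0, 0, 1]],
])

```text
time_s: 44.4
tool_pos: [0.4502, 0.1931, 0.2516]
tool_rot: [-180.0, -0.0, -176.0]
force: [-0.5, 2.4, -0.8]
grip_width: 0.0107
```

>>> arm_command([
  [[0, -0.009, 0.005, 0, 0, 0, 1], [0, -0.018, 0.011, 0, 0, 0, 1], [0, -0.026, 0.018, 0, 0, 0, 1], [0, -0.034, 0.025, 0, 0, 0, 1], [0, -0.041, 0.032, 0, 0, 0, 1], [0, -0.049, 0.039, 0, 0, 0, 1], [0, -0.055, 0.047, 0, 0, 0, 1], [0, -0.062, 0.056, 0, 0, 0, 1], [0, -0.068, 0.064, 0, 0, 0, 1], [0, -0.073, 0.073, 0, 0, 0, 1]],
])

```text
time_s: 45.4
tool_pos: [0.455, 0.1204, 0.1784]
tool_rot: [-180.0, -0.1, -176.0]
force: [-4.5, 1.5, 1.0]
grip_width: 0.0111
```

```bash
python3 - <<'E'
from h import *
o=get_obs(); print(o["force"],w2r(o["tool_pos"]),o["grip_width"])
barstate()
E
```

```text
[-4.45730483  1.49146008  1.02181396] [-0.14994272 -0.04254175  0.17835699] 0.011053372727999215
scene bar pts 461 q 0.488 mean [-0.1116  0.018   0.1639] min [-0.126 -0.117  0.087] max [-0.099  0.143  0.292]
side bar pts 47 q 1.624 mean [-0.1122 -0.0856  0.2323] min [-0.122 -0.138  0.1  ] max [-0.108 -0.006  0.339]
```

>>> arm_command([
  [[0, -0.005, 0.009, 0, 0, 0, 1], [0, -0.009, 0.019, 0, 0, 0, 1], [0, -0.013, 0.028, 0, 0, 0, 1], [0, -0.017, 0.038, 0, 0, 0, 1], [0, -0.02, 0.048, 0, 0, 0, 1], [0, -0.022, 0.058, 0, 0, 0, 1], [0, -0.024, 0.069, 0, 0, 0, 1], [0, -0.026, 0.079, 0, 0, 0, 1], [0, -0.026, 0.089, 0, 0, 0, 1], [0, -0.027, 0.096, 0, 0, 0, 1]],
])

```text
time_s: 46.5
tool_pos: [0.4571, 0.0956, 0.0836]
tool_rot: [179.9, -0.0, -176.0]
force: [-14.4, 3.3, 39.8]
grip_width: 0.0109
```

```bash
python3 - <<'E'
from h import *
o=get_obs(); print(o["force"],w2r(o["tool_pos"]),o["grip_width"])
barstate()
b=read_camera("side")["img"]
cv2.imwrite("pics/s14.png",cv2.resize(b[90:240,190:340,::-1],None,fx=4,fy=4))
E
```

```text
[-14.36081652   3.305396    39.81350083] [-0.14960503 -0.06743523  0.08362525] 0.010862942195617287
scene bar pts 464 q 0.016 mean [-0.1119  0.0132  0.1003] min [-0.124 -0.138  0.082] max [-0.099  0.143  0.179]
side bar pts 55 q 1.647 mean [-0.1132 -0.0992  0.13  ] min [-0.125 -0.12   0.08 ] max [-0.106 -0.058  0.311]
```

View pics/s14.png

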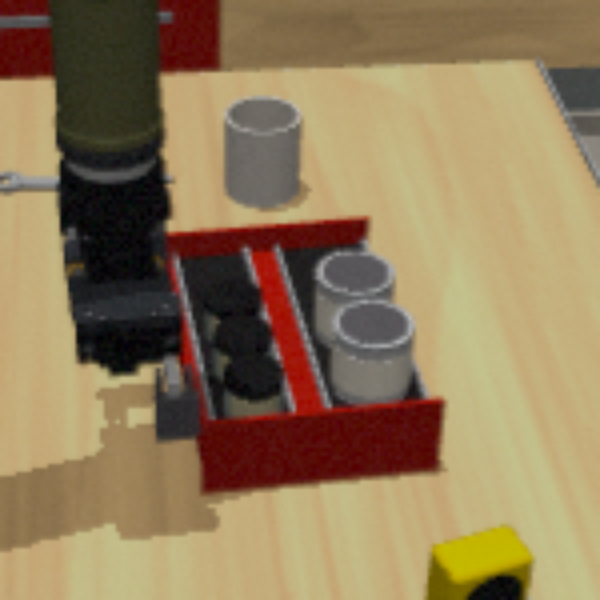

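>>> arm_command([
  [[0, 0, 0, 0, 0, 0, -1], [0, 0, 0, 0, 0, 0, -1], [0, 0, 0, 0, 0, 0, -1], [0, 0, 0, 0, 0, 0, -1], [0, 0, -0.03, 0, 0, 0, -1], [0, 0, -0.07, 0, 0, 0, -1], [0, 0, -0.12, 0, 0, 0, -1], [0, 0, -0.17, 0, 0, 0, -1]],
])

```text
time_s: 47.45
tool_pos: [0.4573, 0.0935, 0.2549]
tool_rot: [-180.0, 0.0, -176.1]
force: [0.1, 0.9, 0.6]
grip_width: 0.0669
```

```bash
python3 - <<'E'
from h import *
o=get_obs(); print(o["force"],w2r(o["tool_pos"]),o["grip_width"])
barstate(); stock()
for n in ("scene","side"):
    c=read_camera(n); W=w2r(cloud(c)).reshape(-1,3); col=c["img"].reshape(-1,3).astype(int)
    k=(col.max(1)<70)&(W[:,0]<-.125)&(W[:,0]>-.165)&(abs(W[:,1]+.07)<.02)&(W[:,2]>.07)&(W[:,2]<.12); print(n,"peg",k.sum(),np.median(W[k],0),np.percentile(W[k],95,0))
    for lo in np.arange(-.12,.12,.03):
        k=(abs(W[:,0]+.112)<.006)&(abs(W[:,1]-lo)<.015)&(W[:,2]>.08)&(W[:,2]<.13); print(round(lo,2),k.sum(),np.round(np.percentile(W[k][:,2],[50,90]),4) if k.sum() else "")
b=read_camera("side")["img"]; a=read_camera("scene")["img"]
cv2.imwrite("pics/s15.png",cv2.resize(np.hstack([b[110:230,190:340,::-1],a[150:270,240:370,::-1]]),None,fx=2.8,fy=2.8))
E
```

```text
[0.12129464 0.86396323 0.55220749] [-0.14953961 -0.06959181  0.25490915] 0.06690351815845418
scene bar pts 493 q 0.019 mean [-0.1123  0.0035  0.1261] min [-0.125 -0.148  0.081] max [-0.099  0.142  0.35 ]
side bar pts 184 q 3.137 mean [-0.1113 -0.0007  0.097 ] min [-0.123 -0.116  0.082] max [-0.098  0.14   0.105]
scene tin [(0.0486, -0.0726, 0.0338, 0.1061), (0.0517, 0.0015, 0.0343, 0.106)]
scene jar [(-0.05, -0.0937, 0.0253, 0.0851), (-0.0499, -0.0378, 0.0254, 0.0854), (-0.0558, 0.0543, 0.0251, 0.0855)]
side tin [(0.055, -0.0745, 0.036, 0.1056), (0.0564, -0.0034, 0.0376, 0.1054)]
side jar [(-0.0465, -0.0956, 0.0254, 0.0846), (-0.0448, -0.0424, 0.0265, 0.0845), (-0.0531, 0.0542, 0.0268, 0.0847)]
scene peg 34 [-0.14219513 -0.06851549  0.09577721] [-0.12561443 -0.06404719  0.09837575]
-0.12 9 [0.0984 0.0993]
-0.09 40 [0.0953 0.1005]
-0.06 53 [0.0949 0.0992]
-0.03 51 [0.0954 0.0999]
0.0 49 [0.0955 0.0997]
0.03 49 [0.096  0.0994]
0.06 50 [0.0947 0.1002]
0.09 48 [0.0958 0.1   ]
side peg 39 [-0.14348312 -0.07324133  0.09410464] [-0.12531158 -0.06672193  0.09744801]
-0.12 19 [0.093  0.0982]
-0.09 22 [0.0979 0.0995]
-0.06 21 [0.098  0.0993]
-0.03 20 [0.0975 0.1   ]
0.0 17 [0.0981 0.1   ]
0.03 15 [0.0984 0.1004]
0.06 16 [0.0976 0.0996]
0.09 17 [0.0974 0.0995]
```

View pics/s15.png

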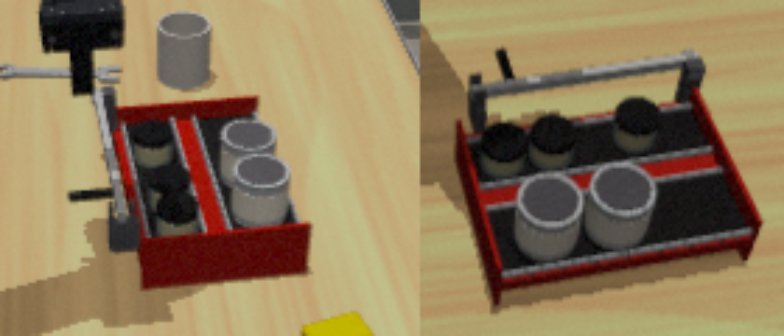

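The bar is down and level, but the third jar has been knocked to y'≈0.054. I'll swing the bar up again, mend the row, then close it again.

```bash
python3 - <<'E'
from h import *
plan(r2w([-.149,-.0695,.081]),-176.05)
E
```

```text
t 47.85 at [0.4566 0.0938 0.2517] [-1.7993e+02 -1.5000e-01 -1.7605e+02] -> shift [-1.700e-03 -1.000e-04  1.707e-01] turn [-0.07 -0.15 -0.  ] rows>= 3.4132442343277214
```

>>> arm_command([
  [[-0.001, 0, 0.03, 0, 0, 0, -1], [-0.001, 0, 0.07, 0, 0, 0, -1], [-0.001, 0, 0.11, 0, 0, 0, -1], [-0.001, 0, 0.145, 0, 0, 0, -1], [-0.001, 0, 0.168, 0, 0, 0, -1], [-0.001, 0, 0.17, 0, 0, 0, -1], [-0.001, 0, 0.17, 0, 0, 0, 1], [-0.001, 0, 0.17, 0, 0, 0, 1], [-0.001, 0, 0.17, 0, 0, 0, 1], [-0.001, 0, 0.17, 0, 0, 0, 1]],
], newtons=35)

```text
time_s: 48.85
tool_pos: [0.4592, 0.0946, 0.0844]
tool_rot: [179.9, 0.1, -176.0]
force: [-0.0, -0.1, -0.1]
grip_width: 0.0629
```

>>> arm_command([
  [[0, 0, 0, 0, 0, 0, 1], [0, 0, 0, 0, 0, 0, 1], [0, 0, 0, 0, 0, 0, 1], [0, 0, 0, 0, 0, 0, 1], [0, 0, 0, 0, 0, 0, 1], [0, 0, 0, 0, 0, 0, 1], [0, 0, 0, 0, 0, 0, 1], [0, 0, 0, 0, 0, 0, 1], [0, 0, 0, 0, 0, 0, 1], [0, 0, 0, 0, 0, 0, 1]],
])

```text
time_s: 49.85
tool_pos: [0.4584, 0.0958, 0.0833]
tool_rot: [179.9, 0.0, -176.0]
force: [0.0, 5.6, -1.0]
grip_width: 0.0105
```

>>> arm_command([
  [[0, 0.0, -0.01, 0, 0, 0, 1], [0, 0.001, -0.021, 0, 0, 0, 1], [0, 0.002, -0.031, 0, 0, 0, 1], [0, 0.004, -0.042, 0, 0, 0, 1], [0, 0.007, -0.052, 0, 0, 0, 1], [0, 0.01, -0.062, 0, 0, 0, 1], [0, 0.014, -0.072, 0, 0, 0, 1], [0, 0.017, -0.081, 0, 0, 0, 1], [0, 0.022, -0.091, 0, 0, 0, 1], [0, 0.027, -0.1, 0, 0, 0, 1]],
])

```text
time_s: 50.85
tool_pos: [0.4563, 0.1237, 0.1827]
tool_rot: [179.9, 0.0, -175.9]
force: [2.0, 9.0, -8.2]
grip_width: 0.0108
```

>>> arm_command([
  [[0, 0.005, -0.009, 0, 0, 0, 1], [0, 0.011, -0.017, 0, 0, 0, 1], [0, 0.018, -0.026, 0, 0, 0, 1], [0, 0.024, -0.034, 0, 0, 0, 1], [0, 0.032, -0.041, 0, 0, 0, 1], [0, 0.039, -0.048, 0, 0, 0, 1], [0, 0.047, -0.055, 0, 0, 0, 1], [0, 0.055, -0.062, 0, 0, 0, 1], [0, 0.064, -0.068, 0, 0, 0, 1], [0, 0.073, -0.073, 0, 0, 0, 1]],
])

```text
time_s: 51.85
tool_pos: [0.4515, 0.1945, 0.2542]
tool_rot: [-179.9, -0.0, -176.0]
force: [3.6, 3.7, -11.0]
grip_width: 0.0108
```

>>> arm_command([
  [[0, 0.009, -0.005, 0, 0, 0, 1], [0, 0.019, -0.009, 0, 0, 0, 1], [0, 0.028, -0.013, 0, 0, 0, 1], [0, 0.038, -0.017, 0, 0, 0, 1], [0, 0.048, -0.02, 0, 0, 0, 1], [0, 0.058, -0.022, 0, 0, 0, 1], [0, 0.069, -0.024, 0, 0, 0, 1], [0, 0.079, -0.026, 0, 0, 0, 1], [0, 0.09, -0.027, 0, 0, 0, 1], [0, 0.1, -0.027, 0, 0, 0, 1]],
])

```text
time_s: 52.85
tool_pos: [0.4447, 0.2945, 0.2844]
tool_rot: [180.0, 0.0, -176.0]
force: [1.0, -1.8, -2.1]
grip_width: 0.0111
```

```bash
python3 - <<'E'
from h import *
o=get_obs(); print(o["force"],w2r(o["tool_pos"]),o["grip_width"])
barstate()
E
```

```text
[ 0.97504777 -1.78191722 -2.11071952] [-0.14829179  0.13180026  0.28437434] 0.011077323479629069
scene bar pts 353 q 1.581 mean [-0.1102  0.1267  0.225 ] min [-0.124 -0.104  0.081] max [-0.099  0.144  0.337]
side bar pts 226 q 1.58 mean [-0.1107  0.1084  0.1945] min [-0.123 -0.115  0.08 ] max [-0.098  0.138  0.321]
```

>>> arm_command([
  [[0, 0, 0, 0, 0, 0, -1], [0, 0, 0, 0, 0, 0, -1], [0, 0, 0, 0, 0, 0, -1], [0, 0, -0.03, 0, 0, 0, -1], [0, 0, -0.06, 0, 0, 0, -1], [0, 0, -0.1, 0, 0, 0, -1], [0, 0, -0.1, 0, 0, 0, -1], [0, -0.03, -0.1, 0, 0, 6, -1], [0, -0.07, -0.1, 0, 0, 14, -1], [0, -0.11, -0.1, 0, 0, 22, -1]],
])

```text
time_s: 53.95
tool_pos: [0.4519, 0.183, 0.3829]
tool_rot: [180.0, -0.0, 161.7]
force: [0.9, -0.3, -0.7]
grip_width: 0.0822
```

```bash
python3 - <<'E'
from h import *
stock(); barstate()
plan(r2w([-.052,.0535,.24]),93.95)
E
```

```text
scene tin [(0.0487, -0.071, 0.0335, 0.106), (0.0495, -0.0002, 0.0337, 0.106)]
scene jar [(-0.0493, -0.092, 0.025, 0.0856), (-0.05, -0.0419, 0.0261, 0.0852), (-0.0555, 0.0558, 0.0251, 0.0855)]
side tin [(0.0521, -0.074, 0.0354, 0.1055), (0.0562, -0.0016, 0.0366, 0.1057)]
side jar [(-0.0468, -0.0941, 0.0246, 0.0849), (-0.0452, -0.0441, 0.026, 0.085), (-0.0514, 0.0528, 0.0253, 0.0849)]
scene bar pts 290 q 1.576 mean [-0.1105  0.1318  0.2224] min [-0.124  0.123  0.088] max [-0.1    0.143  0.336]
side bar pts 240 q 1.576 mean [-0.1108  0.1162  0.2086] min [-0.123 -0.116  0.08 ] max [-0.098  0.137  0.337]
t 54.15 at [0.4522 0.1833 0.3835] [ 1.7989e+02 -2.0000e-02  1.6189e+02] -> shift [-0.0771  0.0666  0.1436] turn [ 0.08 -0.08 67.94] rows>= 7.909104826831983
```

>>> arm_command([
  [[-0.01, 0.008, 0, 0, 0, 8, -1], [-0.02, 0.016, 0, 0, 0, 16, -1], [-0.03, 0.024, 0, 0, 0, 24, -1], [-0.04, 0.032, 0, 0, 0, 32, -1], [-0.05, 0.04, 0, 0, 0, 40, -1], [-0.06, 0.05, 0, 0, 0, 48, -1], [-0.07, 0.06, 0, 0, 0, 56, -1], [-0.077, 0.066, 0.0, 0, 0, 64, -1], [-0.077, 0.066, 0.0, 0, 0, 68, -1], [-0.077, 0.066, 0.0, 0, 0, 68, -1]],
])

```text
time_s: 55.15
tool_pos: [0.5454, 0.2251, 0.3822]
tool_rot: [-179.9, 0.0, 94.2]
force: [-0.5, 0.4, 0.2]
grip_width: 0.0867
```

```bash
python3 - <<'E'
from h import *
plan(r2w([-.052,.0545,.2]),93.95)
E
```

```text
t 55.15 at [0.5454 0.2251 0.3822] [-1.7992e+02  2.0000e-02  9.4160e+01] -> shift [-0.0011  0.0008  0.1822] turn [-0.08  0.02  0.21] rows>= 3.643678058099014
```

>>> arm_command([
  [[-0.001, 0.001, 0.04, 0, 0, 0, -1], [-0.001, 0.001, 0.08, 0, 0, 0, -1], [-0.001, 0.001, 0.12, 0, 0, 0, -1], [-0.001, 0.001, 0.16, 0, 0, 0, -1], [-0.001, 0.001, 0.2, 0, 0, 0, -1], [-0.001, 0.001, 0.23, 0, 0, 0, -1], [-0.001, 0.001, 0.23, 0, 0, 0, -1], [-0.001, 0.001, 0.23, 0, 0, 0, -1]],
])

```text
time_s: 55.95
tool_pos: [0.5468, 0.2229, 0.1537]
tool_rot: [-180.0, -0.0, 94.1]
force: [1.1, -0.6, 0.6]
grip_width: 0.0871
```

```bash
python3 - <<'E'
from h import *
plan(r2w([-.052,.0545,.06]),93.95)
a=read_camera("wrist")["img"]; b=read_camera("scene")["img"]
cv2.imwrite("pics/w16.png",cv2.resize(np.hstack([a,b])[:,:,::-1],(800,300)))
E
```

```text
t 55.95 at [0.5468 0.2229 0.1537] [-1.7999e+02 -1.0000e-02  9.4090e+01] -> shift [ 0.0011 -0.0006  0.0937] turn [-0.01 -0.01  0.14] rows>= 1.873718779356398
```

View pics/w16.png

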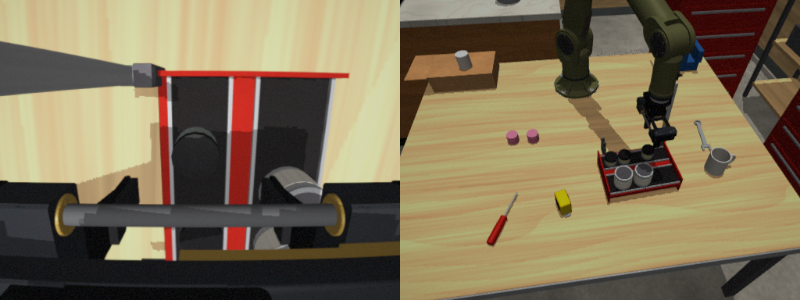

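>>> arm_command([
  [[0.0, -0.001, 0.02, 0, 0, 0, -0.6], [0.0, -0.001, 0.045, 0, 0, 0, -0.6], [0.0, -0.001, 0.07, 0, 0, 0, -0.6], [0.0, -0.001, 0.09, 0, 0, 0, -0.6], [0.0, -0.001, 0.092, 0, 0, 0, -0.6], [0.0, -0.001, 0.092, 0, 0, 0, 0.8], [0.0, -0.001, 0.092, 0, 0, 0, 0.8], [0.0, -0.001, 0.092, 0, 0, 0, 0.8], [0.0, -0.001, 0.092, 0, 0, 0, 1], [0.0, -0.001, 0.092, 0, 0, 0, 1]],
], newtons=20)

```text
time_s: 57.05
tool_pos: [0.546, 0.2225, 0.0626]
tool_rot: [180.0, -0.1, 94.0]
force: [-2.6, 0.1, 6.3]
grip_width: 0.0474
```

>>> arm_command([
  [[0, 0, 0, 0, 0, 0, 1], [0, 0, 0, 0, 0, 0, 1], [0, 0, 0, 0, 0, 0, 1]],
])

```text
time_s: 57.35
tool_pos: [0.5459, 0.2225, 0.0626]
tool_rot: [180.0, -0.1, 94.0]
force: [-3.0, -0.6, 6.5]
grip_width: 0.0477
```

```bash
python3 - <<'E'
from h import *
plan(r2w([-.05,.0125,.08]),93.95); print(w2r(get_obs()["tool_pos"]))
E
```

```text
t 57.35 at [0.5459 0.2225 0.0626] [ 1.7999e+02 -6.0000e-02  9.3970e+01] -> shift [-0.0405  0.0022 -0.0175] turn [ 0.01 -0.06  0.02] rows>= 0.8829178203894518
[-0.05222798  0.05300095  0.06257676]
```

>>> arm_command([
  [[0, 0, -0.008, 0, 0, 0, 1], [0, 0, -0.016, 0, 0, 0, 1], [-0.01, 0.001, -0.018, 0, 0, 0, 1], [-0.022, 0.002, -0.018, 0, 0, 0, 1], [-0.034, 0.002, -0.018, 0, 0, 0, 1], [-0.041, 0.002, -0.018, 0, 0, 0, 1], [-0.041, 0.002, -0.018, 0, 0, 0, 1], [-0.041, 0.002, -0.018, 0, 0, 0, 1], [-0.041, 0.002, -0.018, 0, 0, 0, 1]],
])

```text
time_s: 58.25
tool_pos: [0.5506, 0.1819, 0.0791]
tool_rot: [-180.0, -0.0, 94.0]
force: [-0.6, -0.1, -1.7]
grip_width: 0.048
```

>>> arm_command([
  [[0, 0, 0.008, 0, 0, 0, 1], [0, 0, 0.014, 0, 0, 0, 1], [0, 0, 0.017, 0, 0, 0, 1], [0, 0, 0.018, 0, 0, 0, 1], [0, 0, 0.018, 0, 0, 0, 1]],
])

```text
time_s: 58.75
tool_pos: [0.55, 0.1814, 0.0625]
tool_rot: [-179.9, -0.0, 94.0]
force: [-5.8, -1.5, 10.7]
grip_width: 0.0474
```

```bash
python3 - <<'E'
from h import *
print(w2r(get_obs()["tool_pos"]),get_obs()["grip_width"])
E
```

```text
[-0.05099368  0.01176357  0.06251123] 0.047389241208326736
```

Contact. Release and retreat.

>>> arm_command([
  [[0, 0, 0, 0, 0, 0, -0.5], [0, 0, 0, 0, 0, 0, -0.5], [0, 0, 0, 0, 0, 0, -0.5], [0, 0, -0.03, 0, 0, 0, -0.5], [0, 0, -0.08, 0, 0, 0, -0.9], [0, 0, -0.13, 0, 0, 0, -1], [-0.05, 0, -0.18, 0, 0, 0, -1], [-0.1, 0, -0.22, 0, 0, 0, -1], [-0.15, 0, -0.24, 0, 0, 0, -1], [-0.19, 0, -0.25, 0, 0, 0, -1]],
])

```text
time_s: 59.75
tool_pos: [0.5626, 0.0168, 0.3032]
tool_rot: [179.8, -0.0, 94.1]
force: [-0.1, 0.4, -1.0]
grip_width: 0.0865
```

```bash
python3 - <<'E'
from h import *
stock(); barstate()
plan(r2w([-.149,.131,.39]),-176.05)
E
```

```text
scene tin [(0.0487, -0.0712, 0.0331, 0.106), (0.0502, 0.0007, 0.0333, 0.106)]
scene jar [(-0.0493, -0.0917, 0.0258, 0.0853), (-0.049, -0.0402, 0.0249, 0.0853), (-0.051, 0.0139, 0.0258, 0.0856)]
side tin [(0.0526, -0.075, 0.0347, 0.1053), (0.0496, -0.0035, 0.0372, 0.1053)]
side jar [(-0.0464, -0.0932, 0.0253, 0.0849), (-0.0464, -0.0449, 0.0272, 0.0849), (-0.0481, 0.0093, 0.0253, 0.0848)]
scene bar pts 379 q 1.581 mean [-0.1105  0.127   0.2236] min [-0.125 -0.11   0.09 ] max [-0.098  0.143  0.337]
side bar pts 185 q 1.583 mean [-0.1109  0.1019  0.1824] min [-0.123 -0.15   0.08 ] max [-0.099  0.138  0.337]
t 59.95 at [0.5624 0.0161 0.3016] [ 1.7992e+02 -3.0000e-02  9.3760e+01] -> shift [ 0.2847 -0.0998 -0.0883] turn [ 9.000e-02  4.000e-02 -9.019e+01] rows>= 10.499312294023445
```

Rows are complete again (gaps ~7 mm tins, ~4–6 mm jars). Closing the bar a second time.

>>> arm_command([
  [[0, -0.02, -0.03, 0, 0, -8, -1], [0, -0.04, -0.07, 0, 0, -16, -1], [0, -0.06, -0.09, 0, 0, -24, -1], [0, -0.08, -0.09, 0, 0, -32, -1], [0.04, -0.1, -0.09, 0, 0, -40, -1], [0.08, -0.1, -0.09, 0, 0, -48, -1], [0.12, -0.1, -0.09, 0, 0, -56, -1], [0.16, -0.1, -0.09, 0, 0, -64, -1], [0.2, -0.1, -0.09, 0, 0, -72, -1], [0.24, -0.1, -0.09, 0, 0, -80, -1]],
])

```text
time_s: 60.95
tool_pos: [0.4442, 0.2536, 0.3901]
tool_rot: [-180.0, -0.1, 174.5]
force: [1.4, 0.2, -0.9]
grip_width: 0.087
```

>>> arm_command([
  [[0.003, 0.02, 0, 0, 0, -8, -1], [0.005, 0.04, 0, 0, 0, -10, -1], [0.005, 0.044, 0, 0, 0, -10, -1], [0.005, 0.044, 0, 0, 0, -10, -1], [0.005, 0.044, 0, 0, 0, -10, -1]],
])

```text
time_s: 61.45
tool_pos: [0.4459, 0.2931, 0.3913]
tool_rot: [-180.0, 0.0, -176.2]
force: [0.0, -0.6, 0.7]
grip_width: 0.0867
```

```bash
python3 - <<'E'
from h import *
plan(r2w([-.149,.131,.28]),-176.05)
E
```

```text
t 61.45 at [0.4459 0.2931 0.3913] [-1.7997e+02  1.0000e-02 -1.7623e+02] -> shift [0.0018 0.0007 0.1113] turn [-0.03  0.01 -0.18] rows>= 2.225721635334182
```

>>> arm_command([
  [[0.001, 0, 0.03, 0, 0, 0, -1], [0.001, 0, 0.06, 0, 0, 0, -1], [0.001, 0, 0.09, 0, 0, 0, -1], [0.001, 0, 0.11, 0, 0, 0, -1], [0.001, 0, 0.111, 0, 0, 0, -1], [0.001, 0, 0.111, 0, 0, 0, 1], [0.001, 0, 0.111, 0, 0, 0, 1], [0.001, 0, 0.111, 0, 0, 0, 1], [0.001, 0, 0.111, 0, 0, 0, 1], [0.001, 0, 0.111, 0, 0, 0, 1]],
], newtons=35)

```text
time_s: 62.45
tool_pos: [0.4446, 0.2946, 0.2808]
tool_rot: [180.0, 0.0, -176.0]
force: [-0.4, -0.2, 0.7]
grip_width: 0.0548
```

>>> arm_command([
  [[0, 0, 0, 0, 0, 0, 1], [0, 0, 0, 0, 0, 0, 1], [0, 0, 0, 0, 0, 0, 1], [0, 0, 0, 0, 0, 0, 1], [0, 0, 0, 0, 0, 0, 1], [0, 0, 0, 0, 0, 0, 1], [0, 0, 0, 0, 0, 0, 1], [0, 0, 0, 0, 0, 0, 1], [0, 0, 0, 0, 0, 0, 1]],
])

```text
time_s: 63.35
tool_pos: [0.4444, 0.2946, 0.2802]
tool_rot: [180.0, 0.0, -176.0]
force: [0.6, 0.8, -1.0]
grip_width: 0.0108
```

```bash
python3 - <<'E'
from h import *
o=get_obs();print(w2r(o["tool_pos"]),o["grip_width"]); stock()
E
```

```text
[-0.14860058  0.13190784  0.28017344] 0.01075856622699519
scene tin [(0.0483, -0.0715, 0.034, 0.106), (0.0503, -0.0005, 0.0336, 0.106)]
scene jar [(-0.0497, -0.0922, 0.0243, 0.0855), (-0.0492, -0.0399, 0.0254, 0.0853), (-0.0507, 0.0148, 0.0248, 0.0853)]
side tin [(0.0514, -0.0747, 0.0344, 0.1054), (0.0521, -0.0012, 0.0345, 0.1055)]
side jar [(-0.0469, -0.0936, 0.0254, 0.0849), (-0.0435, -0.0437, 0.0268, 0.0851), (-0.0471, 0.0114, 0.026, 0.085)]
```

>>> arm_command([
  [[0, -0.01, 0, 0, 0, 0, 1], [0, -0.021, 0.001, 0, 0, 0, 1], [0, -0.031, 0.002, 0, 0, 0, 1], [0, -0.042, 0.004, 0, 0, 0, 1], [0, -0.052, 0.007, 0, 0, 0, 1], [0, -0.062, 0.01, 0, 0, 0, 1], [0, -0.072, 0.013, 0, 0, 0, 1], [0, -0.081, 0.017, 0, 0, 0, 1], [0, -0.091, 0.022, 0, 0, 0, 1], [0, -0.1, 0.027, 0, 0, 0, 1]],
])

```text
time_s: 64.45
tool_pos: [0.451, 0.1938, 0.2525]
tool_rot: [-180.0, -0.0, -176.0]
force: [-2.0, 2.0, 1.3]
grip_width: 0.0111
```

>>> arm_command([
  [[0, -0.009, 0.005, 0, 0, 0, 1], [0, -0.018, 0.011, 0, 0, 0, 1], [0, -0.026, 0.018, 0, 0, 0, 1], [0, -0.034, 0.025, 0, 0, 0, 1], [0, -0.041, 0.032, 0, 0, 0, 1], [0, -0.049, 0.039, 0, 0, 0, 1], [0, -0.055, 0.047, 0, 0, 0, 1], [0, -0.062, 0.056, 0, 0, 0, 1], [0, -0.068, 0.064, 0, 0, 0, 1], [0, -0.073, 0.073, 0, 0, 0, 1]],
])

```text
time_s: 65.45
tool_pos: [0.4559, 0.1211, 0.1793]
tool_rot: [-180.0, -0.1, -176.0]
force: [-3.8, 1.5, 1.2]
grip_width: 0.0107
```

>>> arm_command([
  [[0, -0.005, 0.009, 0, 0, 0, 1], [0, -0.009, 0.019, 0, 0, 0, 1], [0, -0.013, 0.028, 0, 0, 0, 1], [0, -0.017, 0.038, 0, 0, 0, 1], [0, -0.02, 0.048, 0, 0, 0, 1], [0, -0.022, 0.058, 0, 0, 0, 1], [0, -0.024, 0.069, 0, 0, 0, 1], [0, -0.026, 0.079, 0, 0, 0, 1], [0, -0.026, 0.088, 0, 0, 0, 1], [0, -0.027, 0.094, 0, 0, 0, 1]],
])

```text
time_s: 66.45
tool_pos: [0.4577, 0.0957, 0.0852]
tool_rot: [179.9, -0.0, -176.0]
force: [-5.1, 5.7, 1.2]
grip_width: 0.0111
```

>>> arm_command([
  [[0, 0, 0.002, 0, 0, 0, 1], [0, 0, 0.004, 0, 0, 0, 1], [0, 0, 0.004, 0, 0, 0, 1]],
])

```text
time_s: 66.75
tool_pos: [0.4578, 0.0957, 0.0842]
tool_rot: [179.9, -0.1, -176.0]
force: [-12.6, 1.4, 20.7]
grip_width: 0.0106
```

>>> arm_command([
  [[0, 0, 0.002, 0, 0, 0, 1], [0, 0, 0.003, 0, 0, 0, 1], [0, 0, 0.003, 0, 0, 0, 1]],
])

```text
time_s: 67.05
tool_pos: [0.4582, 0.0958, 0.0832]
tool_rot: [179.9, -0.1, -176.0]
force: [-17.1, -0.4, 36.8]
grip_width: 0.0108
```

>>> arm_command([
  [[0, 0, 0, 0, 0, 0, -1], [0, 0, 0, 0, 0, 0, -1], [0, 0, 0, 0, 0, 0, -1], [0, 0, 0, 0, 0, 0, -1], [0, 0, -0.03, 0, 0, 0, -1], [0, 0, -0.07, 0, 0, 0, -1], [0, 0, -0.12, 0, 0, 0, -1], [0, -0.05, -0.17, 0, 0, 0, -1], [0, -0.1, -0.19, 0, 0, 0, -1], [0, -0.15, -0.19, 0, 0, 0, -1]],
])

```text
time_s: 68.05
tool_pos: [0.4689, -0.0345, 0.2687]
tool_rot: [180.0, 0.3, -175.9]
force: [0.7, 0.2, -0.7]
grip_width: 0.0821
```

>>> arm_command([
  [[0, -0.05, 0, 0, 0, 0, -1], [0, -0.1, 0, 0, 0, 0, -1], [0, -0.1, 0, 0, 0, 0, -1], [0, -0.1, 0, 0, 0, 0, -1]],
])

```text
time_s: 68.45
tool_pos: [0.4738, -0.1348, 0.2656]
tool_rot: [-180.0, -0.0, -176.3]
force: [-0.5, 0.9, -0.1]
grip_width: 0.087
```

```bash
python3 - <<'E'
from h import *
barstate(); stock()
for n in ("scene","side"):
    c=read_camera(n); W=w2r(cloud(c)).reshape(-1,3)
    for lo in np.arange(-.12,.12,.03):
        k=(abs(W[:,0]+.112)<.006)&(abs(W[:,1]-lo)<.012)&(W[:,2]>.08)&(W[:,2]<.13); print(n,round(lo,2),k.sum(),np.round(np.percentile(W[k][:,2],[50,90]),4) if k.sum() else "")
b=read_camera("side")["img"]; a=read_camera("scene")["img"]
cv2.imwrite("pics/s17.png",cv2.resize(np.hstack([b[110:230,190:340,::-1],a[150:270,240:370,::-1]]),None,fx=2.8,fy=2.8))
cv2.imwrite("pics/s18.png",a[:,:,::-1]); print(get_obs()["time_s"],get_obs()["tool_pos"])
E
```

```text
scene bar pts 435 q 3.136 mean [-0.1114  0.0139  0.0952] min [-0.126 -0.113  0.082] max [-0.098  0.143  0.107]
side few 6
scene tin [(0.0479, -0.0722, 0.0335, 0.1059), (0.0499, 0.0008, 0.0333, 0.1061)]
scene jar [(-0.0493, -0.0936, 0.026, 0.0855), (-0.0496, -0.0391, 0.026, 0.0852), (-0.0507, 0.0148, 0.0252, 0.0855)]
side tin [(0.0542, -0.0732, 0.0352, 0.1055), (0.053, -0.0003, 0.0338, 0.1052)]
side jar [(-0.0461, -0.0948, 0.0244, 0.0849), (-0.0443, -0.0454, 0.0251, 0.0848), (-0.0393, 0.0055, 0.0251, 0.0846)]
scene -0.12 6 [0.0966 0.0982]
scene -0.09 36 [0.0974 0.0998]
scene -0.06 43 [0.0963 0.0995]
scene -0.03 41 [0.0965 0.1005]
scene 0.0 40 [0.0954 0.0997]
scene 0.03 37 [0.0949 0.0985]
scene 0.06 39 [0.0958 0.1001]
scene 0.09 39 [0.0947 0.0996]
side -0.12 1 [0.0801 0.0801]
side -0.09 0 
side -0.06 0 
side -0.03 0 
side 0.0 0 
side 0.03 0 
side 0.06 0 
side 0.09 0 
68.85 [ 0.47411764 -0.13252581  0.26580417]
```

View pics/s17.png

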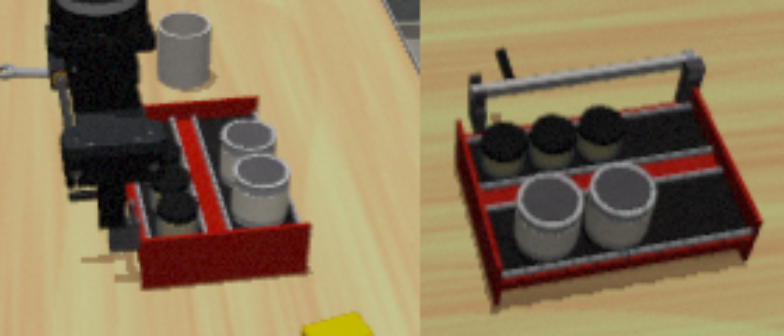

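View pics/s18.png

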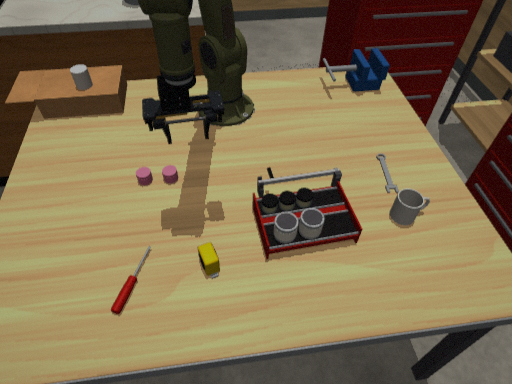

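```bash
python3 - <<'E'
from cell import *
print(sign_off())
E
```

```text
the job is handed in; nothing more can be done
None
```

The rack is stocked and the bar is closed in its catch. I handed the job in at about 69 s of the 210 s.

- **What I did:** I swung the bar upright and put the two tins present in the back lane and the three black-lid jars in the front lane. I left the two pink look-alikes and the plain cylinder on the block alone.
- **What went wrong:** after I first closed the bar, the third jar had been knocked about 4 cm along its lane. I reopened the bar to upright, put the jar back, checked both rows, closed the bar again until it met a firm stop, and let go.
- **Last checks, scene camera:** the bar is level (within about 0.01 rad), with its top about 98 mm above the bench along its length. Tin and jar tops sit flat at about 106 and 85 mm. Gaps are about 9 mm between the tins and about 6 mm between the jars. The bystanders look unmoved.
- **Checks that failed or disagreed:** at the end the arm blocked the side camera's view of the bar and part of the front row, so it gave no bar reading then. It had shown the bar level after the first closing. In the views it did have, it differed from the scene camera by about 2–4 mm. On the last look its reading for the partly hidden third jar was about 10 mm off.

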